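Tighten the sloping coupling nut of the watch-case pressure tester

TASK

The captive hex nut on the sloping port of the watch-case pressure tester has been left loose: screw it down (clockwise) with the fingers until it goes stiff and no further, then take the larger open-ended wrench and tighten the nut with it, without touching the tester again by hand, until the rib on the nut's flange lines up with the fixed pointer of the port. Then lay that wrench back flat across the two bars of its wooden rest, gently, and leave the smaller wrench and everything else on the bench where it was.

Things in the scene. Friction and masses are not known exactly. Their poses are not given: they have to be found in the camera images.
- tester: the pressure tester, a white box 180 mm deep fixed to the bench, round chamber with a metal lid (184 mm high) on its left. Origin on the bench, x away from the robot. In front a steel neck, the port, leans 30 degrees from vertical towards the tester's -x (the robot); nut_root lies on its axis, 160 mm up and 40 mm in front (-x) of the origin. Parts behind the port are under 105 mm high
- nut_root (a point): on the port axis at the nut's underside, in the nut's frame (turns with it): z up along the axis. Steel nut, along z: round flange of radius 36 mm from 0 to 8 mm with a rib 6 mm wide out to radius 49 mm; hexagon 50 mm across flats (58 over corners) from 8 to 52 mm; cap of radius 21 mm to 55 mm. One hexagon corner stands over the rib, the others every 60 degrees
- nut_hex (a point): point on the nut's axis 20 mm above nut_root, the middle height for the wrench; same axes as nut_root
- nut_top (a point): point on the nut's axis at the top of its hexagon, 52 mm above nut_root; same axes
- rib_tip (a point): outer end of the rib on the nut's flange, 49 mm from the axis, 4 mm above nut_root; same axes as nut_root
- pointer (a point): the fixed pointer of the port, a small upright aluminium fin on the uphill side, 60 mm from the axis at rib height (its top 6 mm above nut_root's level along the axis). The rib must end up facing it
- nut_run (a joint): free running of the nut on its thread, rad, growing clockwise seen from above: starts between 0 and 0.9; at 2.60 it is down on its seal and hand-tight (it stops dead). Turning it takes about 0.35 N m. Either way it stays where it is left
- nut_seal (a joint): further turning of the nut when tightened against its seal, rad, clockwise: moves only when nut_run is at 2.60 and the torque exceeds 0.75 N m; starts between 0.1 and 0.4; at 0.90 (with nut_run 2.60) the rib lines up with the pointer; hard stop at 1.25; it cannot be turned back before the nut has run all the way off
- seal_mark (a point): a point on the seal ring under the nut, 30 mm from the axis; it turns only with nut_seal
- wrench: the larger steel open-ended wrench, 210 mm long, 12 thick, 0.32 kg, flat on the rest. Origin under the jaw's centre; x out of the open jaw, handle to -x, z up. Jaw 51.5 mm wide, prongs 15 wide (82 over both) to x = 16 mm, flared lips to 30; throat face at -30, head to -54, handle 22 wide to -165, round end of radius 14. Centre of mass at about x = -55
- wrench_jaw (a point): centre of the larger wrench's jaw, mid-thickness (6 mm above its underside); same axes. On the nut, it lies on the nut's axis
- wrench_grip (a point): point on the larger wrench's handle, 95 mm behind the jaw's centre, mid-thickness; same axes. Free to be gripped from above on the rest
- rest: fixed wooden rest: a board 180 x 240 x 8 mm with two bars 14 mm wide along its y at x = +62 and -62 mm, tops 30 mm above the bench. Origin on the bench under its centre. The two wrenches lie across both bars, handles towards the rest's -x, origins at rest x = 80 mm, y = +55 or -55 mm, either way round
- small_wrench: the smaller wrench, same form, jaw 37.5 mm wide and 63 mm over both prongs, beside the larger one on the rest; origin under its jaw's centre. Leave it alone
- loupe: black eyeglass 45 mm tall and 48 mm wide standing on the bench; origin under it. Leave it alone
- cork: cork disc 52 mm across, 30 mm high; origin under it. Leave it alone
- capsules: round steel tray 130 mm across with four small tins, 32 mm high; origin under it. Leave it alone
- screwdriver: screwdriver 170 mm long lying on the bench; origin under its middle. Leave it alone
- oil_bottle: amber bottle 44 mm across, 100 mm tall; origin under it. Leave it alone
- movement_holder: steel block 80 x 50 mm, 32 mm high with its brass disc; origin under it. Leave it alone
Mind the look-alikes: they are no part of the job. Leave any orange look-alike of the wrench alone.

How it is judged:
On the way, in this order (a step that is already met when the one before it is completed fails the run):
1. the nut is run down hand-tight (value of joint nut_run above 2.52 rad and value of joint nut_seal below 0.62 rad), for 0.1 s.
2. the nut is tightened with the larger wrench on it (value of joint nut_seal between 0.8 and 1 rad and distance between wrench_jaw and nut_hex below 0.025 m), for 0.1 s.
At the end, for the whole second after the job is handed in: nut_run above 2.5 and nut_seal 0.8 to 1.0 (rib at the pointer within about 5 mm); the larger wrench still and flat (within 3.5 degrees) across both bars of the rest, underside 27 to 33 mm above the bench, wrench_grip within 50 mm (x) and 115 mm (y) of the rest's centre (value of joint nut_run above 2.5 rad and value of joint nut_seal between 0.8 and 1 rad and height (world z) of wrench between 0.027 and 0.033 m and angle between wrench's own z axis and vertical below 0.06 rad and x of wrench_grip in the frame of rest between -0.05 and 0.05 m and y of wrench_grip in the frame of rest between -0.115 and 0.115 m and linear speed of wrench below 0.02 m/s); the robot touches nothing.
It fails at once if the nut is tightened past hand-tight by the fingers (more than 0.2 rad), or the robot itself touches the tester once the nut has begun to tighten (distance of seal_mark from where it was at the start of the episode above 0.006 m and contact force between any of the fingers, the arm and tester above 1 N).
It fails at once if the wrench is dropped or thrown (faster than 0.6 m/s out of the fingers) (linear speed of wrench above 0.6 m/s and contact force between the fingers and wrench below 0.1 N).
It fails at once if a bystander is moved more than 20 mm (distance of any of small_wrench, loupe, cork, capsules, screwdriver, oil_bottle, movement_holder from where it was at the start of the episode above 0.02 m).
It also fails if it takes over 72 s, if anything falls off the work surface, if the arm or the gripper's body presses on something with over 40 N, if the wrist force passes 120 N, or if a joint passes its speed limit or range.

ROBOT

A 6-joint arm with a two-finger parallel gripper is mounted at the origin on the work surface. World frame = base frame: x ahead of the robot, y to its left, z up, the work surface at z = 0. Lengths are in m, angles in rad, forces in N, time in s.
With the tool pointing down it reaches from about 0.325 to 0.9 m from the base axis. Payload 6.1 kg.
Tool frame: the origin (TCP) lies at the very end of the fingers, on their centre line; the grasp point (between the pads) lies 19 mm behind it; z points along the fingers, y is the line along which they close (so a half turn about z gives the same grasp; the last joint's range is limited). The gripper opens to 85 mm and grips with 20 to 120 N. Pads are 22 mm wide; open, the fingers measure 114 mm over their backs; the gripper's body (76 mm by 85 mm) begins 54 mm behind the grasp point. The pads swing forward as they close: fully open they stand 13 mm farther back than shut.
Start: joints at [-1.276, 0.22, 1.526, -0, 1.395, -0.126], TCP at [0.255, -0.57, 0.231] pointing down, gripper open.
Joint ranges: [-2.98, 2.98], [-0.91, 2.08], [0.09, 2.57], [-1.24, 4.39], [0.2, 2.65], [-2.68, 2.68]. Speed limits (rad/s): [2.57, 2.57, 3.01, 3.14, 3.14, 3.14].

INTERFACE

Orientations are given as a rotation vector (axis times angle).
In Python, from plant import r, eyes gives the robot as it stands. The module is installed in compiled form; this text tells all that it offers.
- The arm moves only by the tool send_rows, never from a script. Its argument "steps" is a list of rows, each a list of 3 entries, a list of its own where there are three numbers: the turn, a rotation vector about the world's x, y, z in degrees, then the shift along the world's x, y, z in m, then the opening, from 0 (shut) to 1 (fully open). In form: [[[rx, ry, rz], [dx, dy, dz], grip], ...]. A call has 1 to 12 rows; each row is the pose to reach, as a shift and turn from the pose commanded when the call began; what a row does not reach only later rows make up. A row lasts 1/12 s, in which the tool goes at most 41.7 mm and 7.16 degrees, less where a joint would pass 70% of its speed; a pose out of reach is approached as far as the arm can. A call with a gripper value outside its range is refused whole. The fingers move at their own pace and stop on an object; the grip force is fixed at half the most. Time passes only in rows, so rows that repeat a pose let the fingers close. It gives the time, the measured TCP pose, the force, the opening and the grip force at its end, in the units of the state.
- r.sense(): the state, without advancing time (a new reading comes with each control period).
- eyes.read_camera(name): name is "side" or "top"; returns the picture (480x640x3 uint8, blue, green, red); there is no depth.
- eyes.get_calibration(name): a dict with "camera_matrix" (3x3 intrinsics, pixels), "camera_from_world" (4x4, takes a point from world to camera coordinates). Camera axes: x right, y up, looking along -z (the intrinsics and any distortion apply to the point x, -y, -z); pixel columns grow to the right and rows downward; lengths in m; the calibration is good to about 2 mm. A picture is of the moment at which its call begins. get_calibration takes no time and is no camera call.
- r.hand_in(): hands the job in; it is judged then, once.
The state is a dict: "clock": time; "q": joint angles; "joint_velocities": joint speeds; "tau": joint torques, N m; "ee_pos": TCP position; "tcp_rot": TCP orientation; "wrist_force": force on the tool from outside, world axes, zero at the start; "ft_torque": the same for the moment, N m; "width": finger opening in m; "grip_force": force on a finger pad.
Only numpy, scipy, OpenCV 4.12 (cv2) and the standard library are available. Lean on these libraries where they do the work, as an engineer would, in place of code of your own. Each camera call takes 0.05 s, during which the arm holds its last target. There are 200 camera calls.

## Working session

There is one attempt and no reset: what is moved stays moved. The work goes in short steps, Python scripts to look and compute and a tool call to move; the robot and the scene stay as the last step left them, time stands still between calls to the robot, and variables do not carry over. Pictures are saved under pics/ and viewed, at most 10 in all, crops included, and the job is handed in when it is done.

Besides the shell and the picture viewer there is one more tool, called after "Emit:" as a command line: name --argument value ..., lists and objects as JSON in quotes. send_rows: Moves the arm, as the interface text tells. Its arguments: {"type":"object","properties":{"steps":{"type":"array"}},"required":["steps"]}

```bash
mkdir -p pics; ls; python3 - <<'E'
from plant import r, eyes
import cv2
s=r.sense();print(s)
for n in ("side","top"):
    c=eyes.get_calibration(n);print(n,c)
    cv2.imwrite(f"pics/{n}0.png",eyes.read_camera(n))
E
```

```text
pics
{'clock': 0.0, 'q': array([-1.27611959e+00,  2.21238761e-01,  1.52758899e+00,  4.30199749e-06,
        1.39471253e+00, -1.26098033e-01]), 'joint_velocities': array([-0.00060549, -0.00089214,  0.00258615, -0.00069126,  0.00014557,
       -0.00023368]), 'tau': array([-2.36880223e-04, -4.96895492e+01, -3.89395094e+01, -1.35676396e-04,
        1.09802146e-02,  3.46864374e-05]), 'ee_pos': array([ 0.25511595, -0.56990575,  0.23020313]), 'tcp_rot': array([-3.07042277e+00, -6.55679780e-01,  2.50780645e-04]), 'wrist_force': array([-0.38935898, -0.8089089 ,  0.6335985 ]), 'ft_torque': array([ 0.00764126, -0.01634382, -0.0034521 ]), 'grip_force': 0.0, 'width': 0.08552340414822818}
side {'camera_matrix': array([[521.13923601,   0.        , 319.64123868],
       [  0.        , 521.13923601, 235.43457625],
       [  0.        ,   0.        ,   1.        ]]), 'camera_from_world': array([[-0.80884904, -0.58782951,  0.01482195,  0.38570109],
       [ 0.39558145, -0.52532137,  0.75336098, -0.30076916],
       [-0.43506153,  0.6152186 ,  0.65744014, -0.97596705],
       [ 0.        ,  0.        ,  0.        ,  1.        ]])}
top {'camera_matrix': array([[606.25935862,   0.        , 310.59253588],
       [  0.        , 606.25935862, 240.09055725],
       [  0.        ,   0.        ,   1.        ]]), 'camera_from_world': array([[-0.02557381, -0.99945883, -0.02068882,  0.03189415],
       [ 0.98854825, -0.0283627 ,  0.14821576, -0.51481586],
       [-0.14872234, -0.01666145,  0.98873862, -1.47037941],
       [ 0.        ,  0.        ,  0.        ,  1.        ]])}
```

View pics/side0.png

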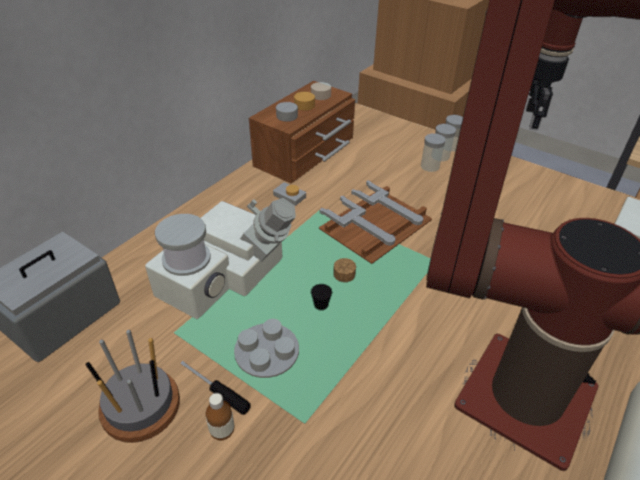

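View pics/top0.png

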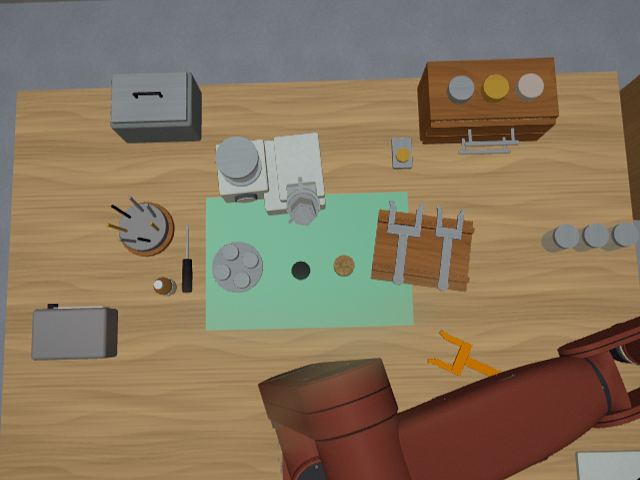

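The side view shows the tester with its nut near (268,222) and the rest near (375,222). The top view shows the nut at (302,205) and the two wrenches at (405,240) and (450,245). The left one has the wider jaw. An orange look-alike lies at (460,355). I'll zoom in next.

```bash
python3 - <<'E'
import cv2,numpy as np
t=cv2.imread("pics/top0.png");s=cv2.imread("pics/side0.png")
a=cv2.resize(t[165:245,260:345],None,fx=7,fy=7,interpolation=cv2.INTER_CUBIC)  #595x560
b=cv2.resize(s[175:275,225:325],None,fx=6,fy=6,interpolation=cv2.INTER_CUBIC)
c=cv2.resize(t[190:300,360:480],None,fx=6,fy=5.4,interpolation=cv2.INTER_CUBIC)
cv2.imwrite("pics/a.png",np.hstack([cv2.resize(a,(400,376)),cv2.resize(b,(400,376))]))
cv2.imwrite("pics/c.png",cv2.resize(c,(720,594)))
E
```

```text
(no output)
```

View pics/a.png

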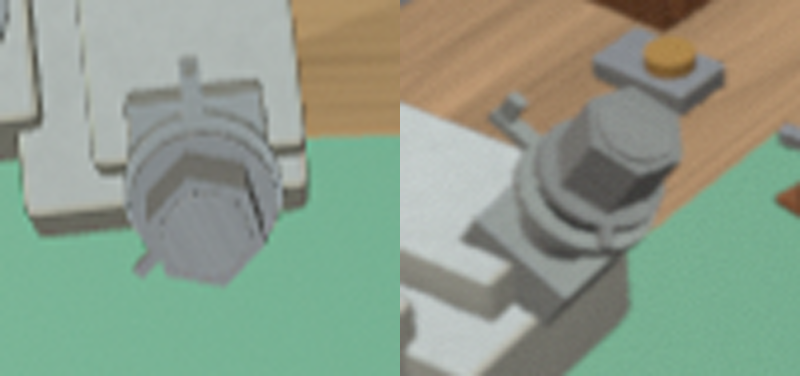

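View pics/c.png

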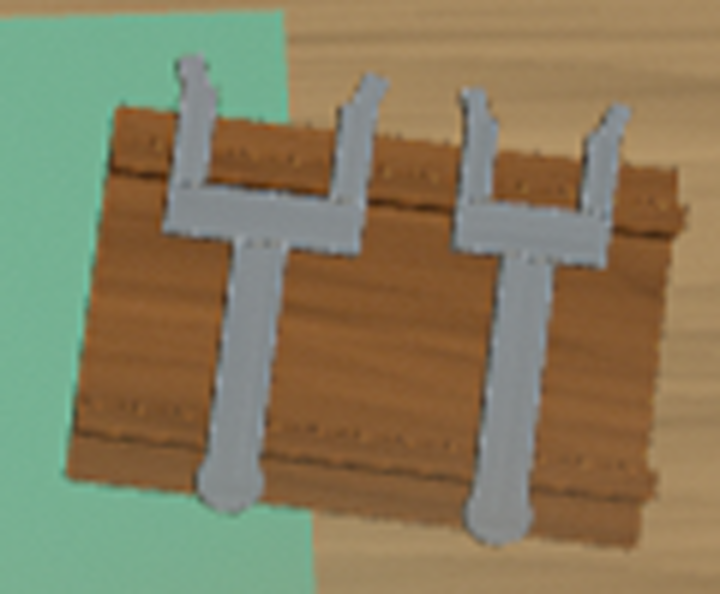

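The zooms show these features, in full-image pixels:
- **Nut, top view:** pointer (299.9,178.2), rib tip (289.7,222.9), cap about (304,215).
- **Nut, side view:** pointer (253.8,201), rib about (277.5,237.5).
- **Large wrench, top view:** left one, with its end at (398,285).

Next I'll fit the models and overlay them.

```bash
cat > h.py <<'E'
import numpy as np,cv2
from scipy.spatial.transform import Rotation as R
from plant import r,eyes
CAL={n:eyes.get_calibration(n) for n in("side","top")}
def proj(n,P):
    P=np.atleast_2d(P);c=CAL[n];T=c["camera_from_world"]
    q=P@T[:3,:3].T+T[:3,3];K=c["camera_matrix"]
    return np.c_[K[0,0]*q[:,0]/-q[:,2]+K[0,2],K[1,1]*-q[:,1]/-q[:,2]+K[1,2]]
def ray(n,uv):
    c=CAL[n];T=c["camera_from_world"];K=c["camera_matrix"]
    d=T[:3,:3].T@np.array([(uv[0]-K[0,2])/K[0,0],-(uv[1]-K[1,2])/K[1,1],-1]);return -T[:3,:3].T@T[:3,3],d
def onplane(n,uv,z):
    o,d=ray(n,uv);return o+d*(z-o[2])/d[2]
def port(x,y,yaw,dz=0):
    """rot (z=axis, x=uphill) and nut_root in the world"""
    Rz=R.from_euler('z',yaw)
    Rt=Rz*R.from_euler('y',-30,degrees=True)  # z tilts to -x
    return Rt,np.array([x,y,dz])+Rz.apply([-.04,0,.16])
E
cat > fit.py <<'E'
from h import *
from scipy.optimize import least_squares
top=lambda u,v:(260+u/4.706,165+v/4.7)
side=lambda u,v:(225+(u-400)/4,175+v/3.76)
obs=[("top",'p',top(188,62)),("top",'r',top(140,270)),("top",'c',top(207,238)),("side",'p',side(512,100)),("side",'c',side(636,124)),("side",'r',side(608,240))]
def pts(p):
    Rt,o=port(*p[:3],p[4]);a=p[3]
    return {'p':o+Rt.apply([.060,0,.006]),'r':o+Rt.apply([.047*np.cos(a),.047*np.sin(a),.006]),'c':o+Rt.apply([0,0,.053])}
f=lambda p:np.concatenate([proj(n,pts(p)[k])[0]-uv for n,k,uv in obs]+[[p[4]*300]])
s=least_squares(f,[.7,0.03,0,2.6,0]);print(s.x,f(s.x).round(1))
Rt,o=port(*s.x[:3],s.x[4]);print("root",o,"axis",Rt.apply([0,0,1]))
# wrench, z unknown from both views below
c=lambda u,v:(360+u/6,190+v/5.4)
loc={'end':(-.179,0),'hl':(-.054,.041),'hr':(-.054,-.041)}
wo=[('end',c(228,512)),('hl',c(163,233)),('hr',c(360,252))]
so=[('end',c(497,546)),('hl',c(455,250)),('hr',c(605,267))]
for nm,ob,h in(("big",wo,.041),("small",so,.0315)):
    g=lambda p:np.concatenate([proj("top",[p[0]+np.cos(p[2])*loc[k][0]-np.sin(p[2])*np.sign(loc[k][1])*h,p[1]+np.sin(p[2])*loc[k][0]+np.cos(p[2])*np.sign(loc[k][1])*h,.042])[0]-uv for k,uv in ob])
    w=least_squares(g,[.65,-.15,0]);print(nm,w.x,g(w.x).round(1))
    if nm=="big": W=w.x
im={n:cv2.imread(f"pics/{n}0.png") for n in("top","side")}
def draw(n,P,sc,off,img,col):
    q=((proj(n,P)-off+.5)*sc).astype(int);cv2.polylines(img,[q.reshape(-1,1,2)],False,col,1)
out=[]
for n,x0,y0 in(("top",260,165),("side",225,170)):
    I=cv2.resize(im[n][y0:y0+75,x0:x0+95],None,fx=4,fy=4,interpolation=cv2.INTER_CUBIC)
    for z,col in((.052,(0,0,255)),(.008,(255,0,0))):
        A=s.x[3]+np.arange(7)*np.pi/3
        draw(n,o+Rt.apply(np.c_[.0289*np.cos(A),.0289*np.sin(A),z+0*A]),4,(x0,y0),I,col)
    A=np.linspace(0,2*np.pi,40);draw(n,o+Rt.apply(np.c_[.036*np.cos(A),.036*np.sin(A),.008+0*A]),4,(x0,y0),I,(0,255,255))
    for k in'pr':draw(n,np.array([o+Rt.apply([0,0,.053]),pts(s.x)[k]]),4,(x0,y0),I,(0,255,0))
    out.append(I)
wr=np.array([(-.165,.014),(-.179,0),(-.165,-.014),(-.054,-.011),(-.054,-.041),(.016,-.041),(.03,-.05),(.016,-.026),(-.03,-.026),(-.03,.026),(.016,.026),(.03,.05),(.016,.041),(-.054,.041),(-.054,.011),(-.165,.014)])
WP=np.c_[R.from_euler('z',W[2]).apply(np.c_[wr,0*wr[:,0]])[:,:2]+W[:2],np.full(len(wr),.042)]
for n,x0,y0 in(("top",375,195),("side",310,175)):
    I=cv2.resize(im[n][y0:y0+95,x0:x0+95],None,fx=3,fy=3,interpolation=cv2.INTER_CUBIC)
    draw(n,WP,3,(x0,y0),I,(0,0,255));out.append(cv2.resize(I,(380,285)) if 0 else cv2.copyMakeBorder(I,0,0,0,95,cv2.BORDER_CONSTANT))
cv2.imwrite("pics/fit.png",np.vstack([np.hstack(out[:2]),np.hstack(out[2:])])[:600])
E
python3 fit.py
```

```text
[ 6.17449893e-01  3.59837479e-02  1.10825822e-01  2.32233706e+00
 -1.70285311e-03] [-0.4  3.6  0.5 -0.6 -0.1 -2.3  0.3 -1.  -0.6 -0.  -0.   0.2 -0.5]
root [0.57769529 0.03155978 0.15829715] axis [-0.49693255 -0.05529955  0.8660254 ]
big [ 0.57485177 -0.22092553 -0.15272192] [ 0.1  0.1 -0.2 -0.3  0.   0.2]
small [ 0.56151465 -0.33084813 -0.15787002] [ 0.3 -2.  -0.4  1.   0.1  1.1]
```

View pics/fit.png

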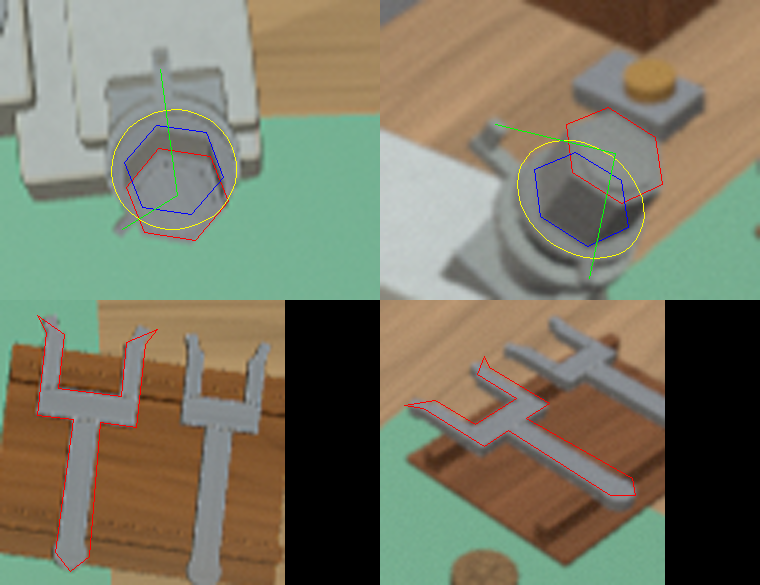

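The wrench fit agrees in both views at height 42 mm. The nut fit is off by a few pixels along the axis: top-view flange centre about (172,160) in the overlay against yellow (174,170), and side-view about (565,210) against (580,198). I'll take a sharper zoom of the nut.

```bash
python3 - <<'E'
import cv2,numpy as np
from plant import eyes
o=[]
for n,x0,y0 in(("top",280,170),("side",240,175)):
    I=np.mean([eyes.read_camera(n).astype(float) for _ in range(6)],0)
    np.save(f"pics/{n}.npy",I)
    I=I[y0:y0+75,x0:x0+50]
    I=cv2.resize(I,None,fx=8,fy=8,interpolation=cv2.INTER_CUBIC)
    I=np.clip((I-60)*1.7,0,255)
    o.append(I)
cv2.imwrite("pics/z.png",np.hstack(o))
E
```

```text
[ WARN:0@8.403] global loadsave.cpp:1063 imwrite_ Unsupported depth image for selected encoder is fallbacked to CV_8U.
```

View pics/z.png

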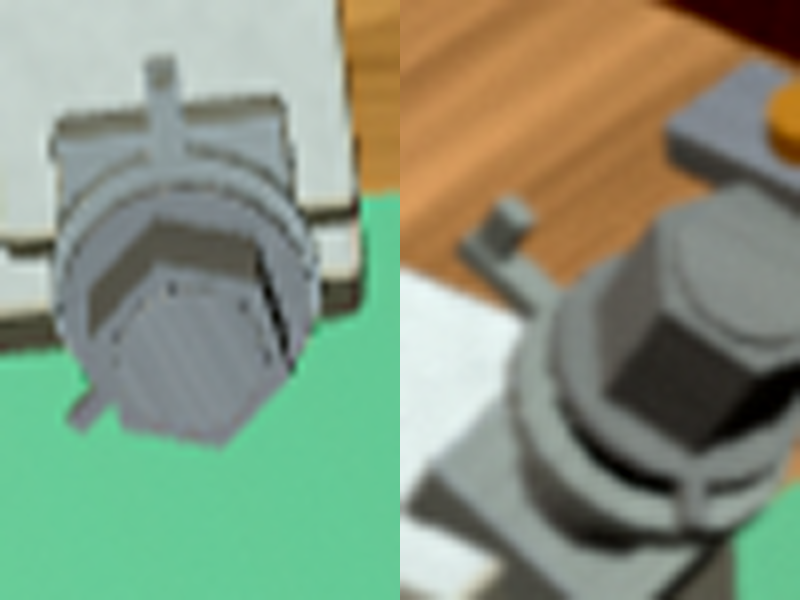

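The zoom is clear now. In the top half the hexagon's top corners are near (120,428), (88,335), (158,265), (255,275), (292,370) and (222,445), with the rib at (80,422). In the side half the top corners (668,315) and (758,375) stand over the flange-level corners (607,390) and (697,448), with the rib at (693,515). I'll refit.

```bash
cat > fit2.py <<'E'
from h import *
from scipy.optimize import least_squares
t=lambda u,v:("top",(280+u/8-.5,170+v/8-.5))
s_=lambda u,v:("side",(240+(u-400)/8-.5,175+v/8-.5))
C=lambda k,z:('c',k,z)
obs=[(t(160,73),'p'),(s_(513,208),'p'),(t(80,424),'r'),(s_(693,515),'r'),
(t(120,428),C(0,.052)),(t(88,335),C(-1,.052)),(t(158,265),C(-2,.052)),(t(255,275),C(3,.052)),(t(292,370),C(2,.052)),(t(222,445),C(1,.052)),
(t(155,218),C(-2,.008)),(t(255,240),C(3,.008)),(t(88,285),C(-1,.008)),
(s_(668,315),C(-1,.052)),(s_(758,375),C(0,.052)),(s_(607,390),C(-1,.008)),(s_(697,448),C(0,.008)),(s_(664,218),C(-2,.052))]
def pt(p,k):
    Rt,o=port(*p[:3],p[4]);a=p[3]
    if k=='p':return o+Rt.apply([.060,0,.006])
    if k=='r':return o+Rt.apply([.049*np.cos(a),.049*np.sin(a),.004])
    a+=k[1]*np.pi/3;return o+Rt.apply([.0289*np.cos(a),.0289*np.sin(a),k[2]])
f=lambda p:np.concatenate([proj(n,pt(p,k))[0]-uv for (n,uv),k in obs])
s=least_squares(f,[.63,0.03,0.1,2.3,0],loss='soft_l1');print(s.x);print(f(s.x).round(1).reshape(-1,2).tolist())
Rt,o=port(*s.x[:3],s.x[4]);print("root",o,"axis",Rt.apply([0,0,1]),"hex",o+Rt.apply([0,0,.02]),"top",o+Rt.apply([0,0,.052]))
E
python3 fit2.py
```

```text
[ 6.16121254e-01  3.52776130e-02  8.36972808e-02  2.31901693e+00
 -1.29165096e-03]
[[0.4, 3.7], [0.5, -0.0], [-0.5, -0.1], [0.3, 1.8], [0.4, 0.1], [0.1, 0.2], [-0.2, -0.5], [0.5, 0.5], [0.1, 0.3], [0.3, 0.2], [-0.2, -0.5], [-0.2, -1.0], [-0.0, 0.3], [-0.5, -1.0], [0.4, -0.7], [-0.7, 0.5], [-0.2, 0.8], [-1.0, -0.9]]
root [0.57626128 0.03193363 0.15870835] axis [-0.49824971 -0.0417998   0.8660254 ] hex [0.56629628 0.03109763 0.17602886] top [0.55035229 0.02976004 0.20374167]
```

The fit is good, with the top-view corners within about 0.5 px; only the pointer's end in the top view was misread. Now I'll compute the grasp of the nut.

```bash
cat >> h.py <<'E'
RT,ROOT=port(.61612,.03528,.0837,-.0013)
AX=RT.apply([0,0,1])
def nutp(a,rad,z): return ROOT+RT.apply([rad*np.cos(a),rad*np.sin(a),z])
def tool(yang):
    """tool down the port axis, y at angle yang in port frame"""
    y=RT.apply([np.cos(yang),np.sin(yang),0]);z=-AX
    return R.from_matrix(np.c_[np.cross(y,z),y,z])
def go(Rt,p):
    s=r.sense();d=(Rt*R.from_rotvec(s["tcp_rot"]).inv()).as_rotvec(degrees=True)
    print("turn",d.round(2),"shift",(p-s["ee_pos"]).round(4),"|turn|",np.linalg.norm(d).round(1))
E
python3 - <<'E'
from h import *
s=r.sense();M=R.from_rotvec(s["tcp_rot"]).as_matrix();print(M.round(3),np.degrees(np.arctan2(M[1,1],M[0,1])),np.degrees(s["q"]))
for k in range(6):
    a=2.319+np.pi/6+k*np.pi/3
    y=tool(a).as_matrix()[:,1];print(k,"y yaw",np.degrees(np.arctan2(y[1],y[0])).round(1));go(tool(a),nutp(0,0,.14))
E
```

```text
[[ 0.913  0.409 -0.   ]
 [ 0.409 -0.913 -0.   ]
 [-0.     0.    -1.   ]] -65.88888556606227 [-7.31139821e+01  1.26285574e+01  8.74611123e+01 -5.89483081e-04
  7.99102205e+01 -7.22499326e+00]
0 y yaw 165.2
turn [  34.23  -13.82 -122.99] shift [0.2512 0.5966 0.0486] |turn| 128.4
1 y yaw -128.2
turn [ 19.53 -24.99 -64.85] shift [0.2512 0.5966 0.0486] |turn| 72.2
2 y yaw -74.0
turn [  4.19 -29.72  -6.3 ] shift [0.2512 0.5966 0.0486] |turn| 30.7
3 y yaw -14.8
turn [-11.64 -28.84  52.29] shift [0.2512 0.5966 0.0486] |turn| 60.8
4 y yaw 51.8
turn [-27.9  -21.81 110.56] shift [0.2512 0.5966 0.0486] |turn| 116.1
5 y yaw 106.0
turn [-44.6   -6.28 167.83] shift [0.2512 0.5966 0.0486] |turn| 173.8
```

Emit:
send_rows --steps '[[[-27.9,-21.81,110.56],[0.2512,0.5966,0.0486],1],[[-27.9,-21.81,110.56],[0.2512,0.5966,0.0486],1],[[-27.9,-21.81,110.56],[0.2512,0.5966,0.0486],1],[[-27.9,-21.81,110.56],[0.2512,0.5966,0.0486],1],[[-27.9,-21.81,110.56],[0.2512,0.5966,0.0486],1],[[-27.9,-21.81,110.56],[0.2512,0.5966,0.0486],1],[[-27.9,-21.81,110.56],[0.2512,0.5966,0.0486],1],[[-27.9,-21.81,110.56],[0.2512,0.5966,0.0486],1],[[-27.9,-21.81,110.56],[0.2512,0.5966,0.0486],1],[[-27.9,-21.81,110.56],[0.2512,0.5966,0.0486],1],[[-27.9,-21.81,110.56],[0.2512,0.5966,0.0486],1],[[-27.9,-21.81,110.56],[0.2512,0.5966,0.0486],1]]'

```text
clock: 1.7
ee_pos: [0.4491, -0.109, 0.2695]
tcp_rot: [1.625, 2.219, 0.257]
wrist_force: [1.2, -0.3, 0.2]
width: 0.0852
grip_force: 0.0
```

```bash
python3 - <<'E'
from h import *
s=r.sense();print(s["clock"],s["ee_pos"],np.degrees(s["q"]).round(0))
a=2.319+np.pi/6+4*np.pi/3
go(tool(a),nutp(0,0,.14));go(tool(a),nutp(0,0,.02))
E
```

```text
1.7 [ 0.4490842  -0.10904434  0.26949966] [-29. -34. 127.   8.  64. -49.]
turn [-7.15 -5.5  28.4 ] shift [0.0574 0.1351 0.0104] |turn| 29.8
turn [-7.15 -5.5  28.4 ] shift [ 0.1172  0.1401 -0.0935] |turn| 29.8
```

Emit:
send_rows --steps '[[[-7.15,-5.5,28.4],[0.0574,0.1351,0.0104],1],[[-7.15,-5.5,28.4],[0.0574,0.1351,0.0104],1],[[-7.15,-5.5,28.4],[0.0574,0.1351,0.0104],1],[[-7.15,-5.5,28.4],[0.0574,0.1351,0.0104],1],[[-7.15,-5.5,28.4],[0.0574,0.1351,0.0104],1],[[-7.15,-5.5,28.4],[0.0574,0.1351,0.0104],1],[[-7.15,-5.5,28.4],[0.0574,0.1351,0.0104],1]]'

```text
clock: 2.28
ee_pos: [0.506, 0.0242, 0.2791]
tcp_rot: [0.968, 2.474, 0.31]
wrist_force: [-0.7, -0.2, 0.2]
width: 0.0852
grip_force: 0.0
```

```bash
python3 - <<'E'
from h import *
s=r.sense();print(s["clock"],s["ee_pos"],np.degrees(s["q"]).round(0))
a=2.319+np.pi/6+4*np.pi/3
go(tool(a),nutp(0,0,.08));go(tool(a),nutp(0,0,.02))
E
```

```text
2.2833 [0.50600499 0.02423722 0.27912519] [-12. -31. 125.   9.  57. -62.]
turn [-0.08 -0.18  0.36] shift [ 0.0304  0.0044 -0.0511] |turn| 0.4
turn [-0.08 -0.18  0.36] shift [ 0.0603  0.0069 -0.1031] |turn| 0.4
```

Emit:
send_rows --steps '[[[0,-0.2,0.4],[0.0075,0.0009,-0.0129],1],[[0,-0.2,0.4],[0.015,0.0017,-0.0258],1],[[0,-0.2,0.4],[0.0226,0.0026,-0.0387],1],[[0,-0.2,0.4],[0.0301,0.0035,-0.0516],1],[[0,-0.2,0.4],[0.0377,0.0043,-0.0645],1],[[0,-0.2,0.4],[0.0452,0.0052,-0.0773],1],[[0,-0.2,0.4],[0.0528,0.006,-0.0902],1],[[0,-0.2,0.4],[0.0603,0.0069,-0.1031],1],[[0,-0.2,0.4],[0.0603,0.0069,-0.1031],1]]'

```text
clock: 3.03
ee_pos: [0.5655, 0.0302, 0.173]
tcp_rot: [0.962, 2.478, 0.312]
wrist_force: [-0.0, 0.3, 0.1]
width: 0.0852
grip_force: 0.0
```

Emit:
send_rows --steps '[[[0,0,0],[0,0,0],0.5],[[0,0,0],[0,0,0],0.4],[[0,0,0],[0,0,0],0.3],[[0,0,0],[0,0,0],0.2],[[0,0,0],[0,0,0],0.2],[[0,0,0],[0,0,0],0.2],[[0,0,0],[0,0,0],0.2],[[0,0,0],[0,0,0],0.2],[[0,0,0],[0,0,0],0.2]]'

```text
clock: 3.78
ee_pos: [0.567, 0.0307, 0.1777]
tcp_rot: [0.957, 2.473, 0.314]
wrist_force: [-5.7, -2.2, 7.0]
width: 0.0491
grip_force: 61.4
```

```bash
python3 - <<'E'
from h import *
s=r.sense();print(s["clock"],s["ee_pos"],np.degrees(s["q"]).round(0),s["ft_torque"],s["wrist_force"],s["ft_torque"]@AX)
p=RT.inv().apply(s["ee_pos"]-ROOT);print(p)
print((AX*-30).round(2))
E
```

```text
3.7833 [0.56695913 0.03073766 0.17773469] [ -9. -14. 125.  11.  40. -63.] [-0.07288713  0.68804567 -0.40172893] [-5.74901718 -2.16657813  7.04898252] -0.34035257522684775
[ 0.00140397 -0.00041648  0.02116879]
[ 14.95   1.25 -25.98]
```

Emit:
send_rows --steps '[[[2.99,0.25,-5.2],[0,0,0],0.2],[[5.98,0.5,-10.39],[0,0,0],0.2],[[8.97,0.75,-15.59],[0,0,0],0.2],[[11.96,1.0,-20.78],[0,0,0],0.2],[[14.95,1.25,-25.98],[0,0,0],0.2],[[17.94,1.5,-31.18],[0,0,0],0.2],[[20.93,1.75,-36.37],[0,0,0],0.2],[[23.92,2.0,-41.57],[0,0,0],0.2],[[26.91,2.25,-46.77],[0,0,0],0.2],[[29.9,2.5,-51.96],[0,0,0],0.2],[[32.88,2.76,-57.16],[0,0,0],0.2],[[35.87,3.01,-62.35],[0,0,0],0.2]]'

```text
clock: 4.78
ee_pos: [0.564, 0.0304, 0.1757]
tcp_rot: [2.373, 1.528, 0.662]
wrist_force: [-28.1, -6.0, 17.2]
width: 0.0491
grip_force: 63.0
```

```bash
cat > st.py <<'E'
from h import *
s=r.sense();print(s["clock"],np.degrees(s["q"]).round(0),"F",s["wrist_force"].round(1),"T",s["ft_torque"].round(2),"Tax",(s["ft_torque"]@AX).round(2))
M=RT.inv()*R.from_rotvec(s["tcp_rot"]);y=M.as_matrix()[:,1];print("in port",RT.inv().apply(s["ee_pos"]-ROOT).round(4),"y ang deg",np.degrees(np.arctan2(y[1],y[0])).round(1))
E
python3 st.py; python3 -c "import numpy as np;print(np.degrees(2.319)+30+240-360)"
```

```text
4.7833 [ -9. -14. 125.  10.  40.   9.] F [-28.1  -6.   17.2] T [-0.96  2.96  0.09] Tax 0.43
in port [-0.0022 -0.0005  0.0209] y ang deg -29.2
42.868912690837874
```

Emit:
send_rows --steps '[[[1.5,0.13,-2.6],[-0.0005,0,0.0009],0.2],[[3.0,0.25,-5.2],[-0.0005,0,0.0009],0.2],[[4.5,0.38,-7.8],[-0.0005,0,0.0009],0.2],[[6.0,0.5,-10.4],[-0.0005,0,0.0009],0.2],[[6.0,0.5,-10.4],[-0.0005,0,0.0009],0.2],[[6.0,0.5,-10.4],[-0.0005,0,0.0009],0.2]]'

```text
clock: 5.28
ee_pos: [0.5634, 0.0307, 0.1756]
tcp_rot: [2.554, 1.293, 0.705]
wrist_force: [-17.9, -4.6, 7.5]
width: 0.0493
grip_force: 64.0
```

```bash
python3 st.py
```

```text
5.2833 [ -9. -14. 125.  10.  41.  21.] F [-17.9  -4.6   7.5] T [-0.49  2.25 -0.55] Tax -0.32
in port [-0.0028 -0.0001  0.0211] y ang deg -41.1
```

Emit:
send_rows --steps '[[[0.75,0.06,-1.3],[0,0,0.0],0.2],[[1.5,0.13,-2.6],[0,0,0],0.2],[[1.5,0.13,-2.6],[0,0,0],0.2]]'

```text
clock: 5.53
ee_pos: [0.5633, 0.0308, 0.1755]
tcp_rot: [2.597, 1.23, 0.714]
wrist_force: [-19.2, -5.3, 9.6]
width: 0.0493
grip_force: 64.0
```

```bash
python3 st.py
```

```text
5.5333 [ -9. -14. 125.  10.  41.  24.] F [-19.2  -5.3   9.6] T [-0.48  2.33 -0.35] Tax -0.16
in port [-0.0029 -0.      0.0211] y ang deg -44.1
```

Emit:
send_rows --steps '[[[0.75,0.06,-1.3],[0,0,0.0],0.2],[[1.5,0.13,-2.6],[0,0,0],0.2],[[1.5,0.13,-2.6],[0,0,0],0.2]]'

```text
clock: 5.78
ee_pos: [0.5632, 0.0309, 0.1755]
tcp_rot: [2.638, 1.166, 0.723]
wrist_force: [-20.1, -4.0, 8.5]
width: 0.0491
grip_force: 64.1
```

```bash
python3 st.py
```

```text
5.7833 [ -9. -14. 125.  10.  41.  27.] F [-20.1  -4.    8.5] T [-0.44  2.31 -0.38] Tax -0.21
in port [-0.003   0.0001  0.0211] y ang deg -47.1
```

Emit:
send_rows --steps '[[[0.75,0.06,-1.3],[0,0,0.0],0.2],[[1.5,0.13,-2.6],[0,0,0],0.2],[[1.5,0.13,-2.6],[0,0,0],0.2]]'

```text
clock: 6.03
ee_pos: [0.5631, 0.031, 0.1754]
tcp_rot: [2.678, 1.101, 0.732]
wrist_force: [-20.0, -4.4, 9.1]
width: 0.0492
grip_force: 64.2
```

```bash
python3 st.py
```

```text
6.0333 [ -9. -14. 125.  10.  41.  30.] F [-20.   -4.4   9.1] T [-0.38  2.39 -0.34] Tax -0.21
in port [-0.0031  0.0002  0.0211] y ang deg -50.1
```

Emit:
send_rows --steps '[[[0.75,0.06,-1.3],[0,0,0.0],0.2],[[1.5,0.13,-2.6],[0,0,0],0.2],[[1.5,0.13,-2.6],[0,0,0],0.2]]'

```text
clock: 6.28
ee_pos: [0.563, 0.0312, 0.1754]
tcp_rot: [2.717, 1.035, 0.741]
wrist_force: [-20.2, -3.5, 9.3]
width: 0.0495
grip_force: 64.2
```

```bash
python3 st.py
```

```text
6.2833 [ -9. -14. 125.  10.  41.  33.] F [-20.2  -3.5   9.3] T [-0.22  2.42 -0.29] Tax -0.24
in port [-0.0031  0.0004  0.0211] y ang deg -53.1
```

Emit:
send_rows --steps '[[[0.75,0.06,-1.3],[0,0,0.0],0.2],[[1.5,0.13,-2.6],[0,0,0],0.2],[[1.5,0.13,-2.6],[0,0,0],0.2]]'

```text
clock: 6.53
ee_pos: [0.5629, 0.0313, 0.1753]
tcp_rot: [2.754, 0.967, 0.749]
wrist_force: [-21.5, -3.0, 10.6]
width: 0.0494
grip_force: 64.3
```

```bash
python3 st.py
```

```text
6.5333 [ -9. -14. 125.  10.  41.  36.] F [-21.5  -3.   10.6] T [-0.2   2.5  -0.24] Tax -0.21
in port [-0.0033  0.0005  0.0211] y ang deg -56.1
```

Emit:
send_rows --steps '[[[0.75,0.06,-1.3],[0,0,0.0],0.2],[[1.5,0.13,-2.6],[0,0,0],0.2]]'

```text
clock: 6.7
ee_pos: [0.5628, 0.0314, 0.1753]
tcp_rot: [2.789, 0.9, 0.756]
wrist_force: [-20.7, -1.5, 8.8]
width: 0.0493
grip_force: 63.3
```

```bash
python3 st.py; python3 - <<'E'
from h import *
o=[]
for n,x0,y0 in(("top",270,160),("side",230,165)):
    I=eyes.read_camera(n)[y0:y0+75,x0:x0+50]
    o.append(cv2.resize(I,None,fx=8,fy=8,interpolation=cv2.INTER_CUBIC))
cv2.imwrite("pics/n1.png",np.hstack(o))
E
```

```text
6.7 [ -9. -14. 125.  10.  41.  39.] F [-20.7  -1.5   8.8] T [-0.56  2.39  0.73] Tax 0.82
in port [-0.0034  0.0006  0.0211] y ang deg -59.0
```

View pics/n1.png

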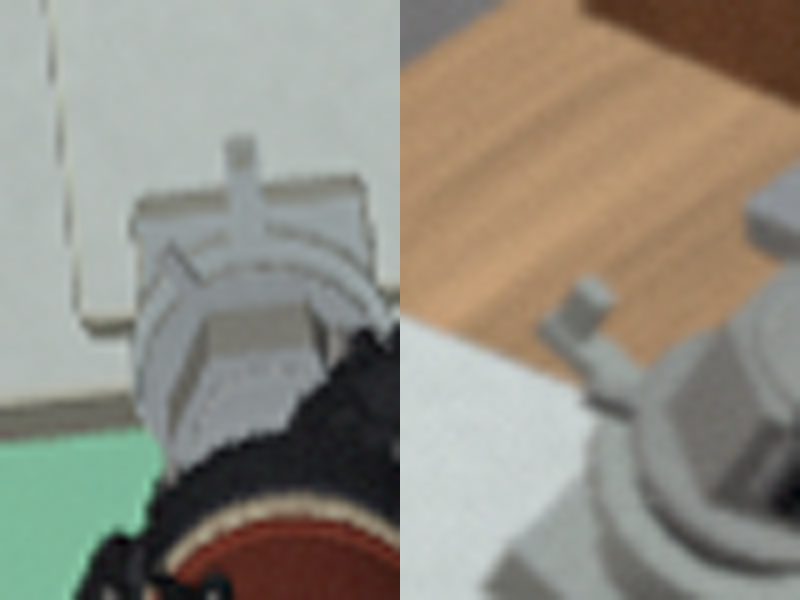

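The picture shows the rib turned to about (178,255) in the top half, to the left of the pointer at (240,150). The nut is following the fingers. Torque is rising, so I'll let it settle and then read it.

Emit:
send_rows --steps '[[[0,0,0],[0,0,0.0],0.2],[[0,0,0],[0,0,0],0.2]]'

```text
clock: 6.97
ee_pos: [0.5628, 0.0314, 0.1753]
tcp_rot: [2.789, 0.9, 0.756]
wrist_force: [-20.5, -1.8, 10.0]
width: 0.049
grip_force: 63.9
```

```bash
python3 st.py
```

```text
6.9667 [ -9. -14. 125.  10.  41.  39.] F [-20.5  -1.8  10. ] T [-0.19  2.47  0.12] Tax 0.09
in port [-0.0033  0.0006  0.0211] y ang deg -59.0
```

Emit:
send_rows --steps '[[[0.5,0.04,-0.87],[0,0,0.0],0.2],[[1.0,0.08,-1.73],[0,0,0],0.2]]'

```text
clock: 7.13
ee_pos: [0.5628, 0.0315, 0.1753]
tcp_rot: [2.811, 0.854, 0.761]
wrist_force: [-20.7, -1.6, 10.1]
width: 0.049
grip_force: 63.4
```

```bash
python3 st.py
```

```text
7.1333 [ -9. -14. 125.  10.  41.  41.] F [-20.7  -1.6  10.1] T [-0.46  2.46  0.8 ] Tax 0.82
in port [-0.0034  0.0007  0.0211] y ang deg -61.0
```

Moving torque has gone from about 0.4 to 0.82 N m, so the nut is hand-tight. I'll open the fingers and retreat along the axis.

Emit:
send_rows --steps '[[[0,0,0],[0,0,0],1],[[0,0,0],[0,0,0],1],[[0,0,0],[0,0,0],1],[[0,0,0],[0,0,0],1],[[0,0,0],[0,0,0],1],[[0,0,0],[-0.01,-0.0008,0.0173],1],[[0,0,0],[-0.025,-0.0021,0.0433],1],[[0,0,0],[-0.04,-0.0034,0.0693],1],[[0,0,0],[-0.06,-0.005,0.104],1],[[0,0,0],[-0.06,-0.005,0.104],1]]'

```text
clock: 7.97
ee_pos: [0.5074, 0.0256, 0.2903]
tcp_rot: [2.798, 0.848, 0.786]
wrist_force: [0.8, 0.1, 0.7]
width: 0.0852
grip_force: 0.0
```

```bash
cat >> h.py <<'E'
W=np.array([.57485,-.22093,-.15272])   # wrench origin x,y,yaw
E
python3 - <<'E'
from h import *
s=r.sense();print(s["clock"],np.degrees(s["q"]).round(0),s["width"],s["wrist_force"].round(1),s["ft_torque"].round(2))
c,sn=np.cos(W[2]),np.sin(W[2]);g=np.array([W[0]-.095*c,W[1]-.095*sn]);print("grip",g)
for sg in(1,-1):
    y=np.array([-sn,c,0])*sg;z=np.array([0,0,-1.]);T=R.from_matrix(np.c_[np.cross(y,z),y,z])
    print("y yaw",np.degrees(np.arctan2(y[1],y[0])));go(T,np.r_[g,.15]);go(T,np.r_[g,.02])
# after-lift wrench height from both views: triangulate handle end / check z
I=np.mean([eyes.read_camera("top").astype(float) for _ in range(4)],0)[170:245,275:325]
cv2.imwrite("pics/z2.png",np.clip((cv2.resize(I,None,fx=8,fy=8,interpolation=cv2.INTER_CUBIC)-60)*1.7,0,255).astype(np.uint8))
E
```

```text
7.9667 [-11. -32. 125.  10.  57.  42.] 0.08523956313922472 [0.8 0.1 0.7] [-0.04  0.17 -0.04]
grip [ 0.48095571 -0.20647793]
y yaw 81.24978855276207
turn [-37.75  11.41 133.43] shift [-0.0265 -0.232  -0.1403] |turn| 139.1
turn [-37.75  11.41 133.43] shift [-0.0265 -0.232  -0.2703] |turn| 139.1
y yaw -98.75021144723793
turn [  9.11  30.16 -41.42] shift [-0.0265 -0.232  -0.1403] |turn| 52.0
turn [  9.11  30.16 -41.42] shift [-0.0265 -0.232  -0.2703] |turn| 52.0
```

View pics/z2.png

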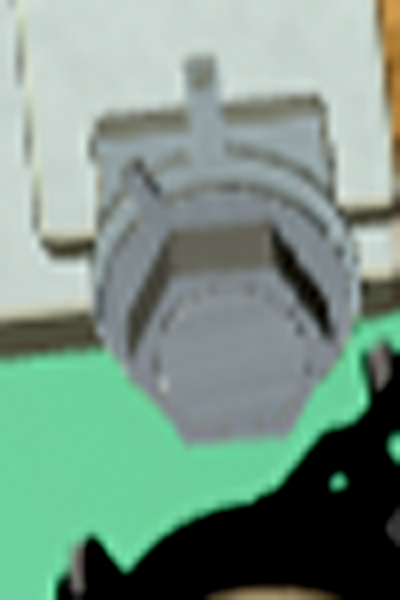

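The hand has retreated. The view shows the rib at (135,165), about 30° short of the pointer, and the hexagon's top corners at (130,357), (187,443), (290,438) and (333,337). I'll refine the nut angle from these and move above the wrench.

Emit:
send_rows --steps '[[[9.11,30.16,-41.42],[-0.0265,-0.232,-0.1403],1],[[9.11,30.16,-41.42],[-0.0265,-0.232,-0.1403],1],[[9.11,30.16,-41.42],[-0.0265,-0.232,-0.1403],1],[[9.11,30.16,-41.42],[-0.0265,-0.232,-0.1403],1],[[9.11,30.16,-41.42],[-0.0265,-0.232,-0.1403],1],[[9.11,30.16,-41.42],[-0.0265,-0.232,-0.1403],1],[[9.11,30.16,-41.42],[-0.0265,-0.232,-0.1403],1],[[9.11,30.16,-41.42],[-0.0265,-0.232,-0.1403],1],[[9.11,30.16,-41.42],[-0.0265,-0.232,-0.1403],1],[[9.11,30.16,-41.42],[-0.0265,-0.232,-0.1403],1],[[9.11,30.16,-41.42],[-0.0265,-0.232,-0.1403],1]]'

```text
clock: 9.08
ee_pos: [0.4791, -0.205, 0.1397]
tcp_rot: [-3.122, 0.239, 0.015]
wrist_force: [-0.3, -0.8, 0.3]
width: 0.0856
grip_force: 0.0
```

```bash
python3 - <<'E'
from h import *
from scipy.optimize import least_squares
t=lambda u,v:np.array((275+u/8-.5,170+v/8-.5))
ob=[(t(130,357),1,.052),(t(187,443),2,.052),(t(290,438),3,.052),(t(333,337),4,.052),(t(171,228),0,.008),(t(266,233),-1,.008)]
f=lambda p:np.concatenate([proj("top",ROOT+RT.apply([p[1],p[2],0])+RT.apply([.0289*np.cos(p[0]+k*np.pi/3),.0289*np.sin(p[0]+k*np.pi/3),z]))[0]-uv for uv,k,z in ob])
s=least_squares(f,[.5,0,0],x_scale=[1,.01,.01]);print(s.x,np.degrees(s.x[0]),f(s.x).round(1))
c,sn=np.cos(W[2]),np.sin(W[2]);g=np.array([W[0]-.095*c,W[1]-.095*sn])
y=np.array([sn,-c,0]);z=np.array([0,0,-1.]);T=R.from_matrix(np.c_[np.cross(y,z),y,z])
s=r.sense();print(s["clock"],np.degrees(s["q"]).round(0))
go(T,np.r_[g,.15]);go(T,np.r_[g,.02])
E
```

```text
[ 4.93105615e-01 -2.90915314e-04  3.53093339e-05] 28.25287058862941 [-0.3  0.9 -0.1  0.1 -0.1 -0.3  0.1  1.2 -0.2 -0.1  0.6 -1.8]
9.0833 [-32.   4. 107.   0.  69.  67.]
turn [-0.63 -0.52 -0.  ] shift [ 0.0019 -0.0014  0.0103] |turn| 0.8
turn [-0.63 -0.52 -0.  ] shift [ 0.0019 -0.0014 -0.1197] |turn| 0.8
```

Emit:
send_rows --steps '[[[0,0,0],[0,0,0],1],[[0,0,0],[0,0,0],1],[[0,0,0],[0,0,0],1]]'

```text
clock: 9.33
ee_pos: [0.4797, -0.2055, 0.1414]
tcp_rot: [-3.124, 0.24, 0.012]
wrist_force: [-0.5, -0.9, 0.5]
width: 0.0853
grip_force: 0.0
```

```bash
cat > gw.py <<'E'
from h import *
c,sn=np.cos(W[2]),np.sin(W[2]);g=np.array([W[0]-.095*c,W[1]-.095*sn])
y=np.array([sn,-c,0]);z=np.array([0,0,-1.]);T=R.from_matrix(np.c_[np.cross(y,z),y,z])
print(r.sense()["ee_pos"]);go(T,np.r_[g,.02])
E
python3 gw.py
```

```text
[ 0.47967159 -0.20546326  0.14140436]
turn [-0.53 -0.39  0.03] shift [ 0.0013 -0.001  -0.1214] |turn| 0.7
```

Emit:
send_rows --steps '[[[-0.5,-0.4,0],[0.0013,-0.001,-0.03],1],[[-0.5,-0.4,0],[0.0013,-0.001,-0.06],1],[[-0.5,-0.4,0],[0.0013,-0.001,-0.085],1],[[-0.5,-0.4,0],[0.0013,-0.001,-0.105],1],[[-0.5,-0.4,0],[0.0013,-0.001,-0.115],1],[[-0.5,-0.4,0],[0.0013,-0.001,-0.115],1],[[-0.5,-0.4,0],[0.0013,-0.001,-0.115],1],[[-0.5,-0.4,0],[0.0013,-0.001,-0.115],1]]'

```text
clock: 10.0
ee_pos: [0.4821, -0.2076, 0.0274]
tcp_rot: [3.132, -0.242, 0.002]
wrist_force: [1.1, -0.2, 0.3]
width: 0.0855
grip_force: 0.0
```

```bash
python3 gw.py
```

```text
[ 0.48205432 -0.2076307   0.02735252]
turn [0.01 0.07 0.09] shift [-0.0011  0.0012 -0.0074] |turn| 0.1
```

Emit:
send_rows --steps '[[[0,0,0],[-0.001,0.001,-0.007],1],[[0,0,0],[-0.001,0.001,-0.007],1],[[0,0,0],[-0.001,0.001,-0.007],0.6],[[0,0,0],[-0.001,0.001,-0.007],0.4],[[0,0,0],[-0.001,0.001,-0.007],0.2],[[0,0,0],[-0.001,0.001,-0.007],0],[[0,0,0],[-0.001,0.001,-0.007],0],[[0,0,0],[-0.001,0.001,-0.007],0],[[0,0,0],[-0.001,0.001,-0.007],0],[[0,0,0],[-0.001,0.001,-0.007],0],[[0,0,0],[-0.001,0.001,-0.007],0]]'

```text
clock: 10.92
ee_pos: [0.4801, -0.206, 0.019]
tcp_rot: [-3.131, 0.242, 0.001]
wrist_force: [-0.5, 1.5, 5.2]
width: 0.021
grip_force: 59.4
```

Gripped: width 21 mm, force 59 N. Now lift.

Emit:
send_rows --steps '[[[0,0,0],[0,0,0.01],0],[[0,0,0],[0,0,0.03],0],[[0,0,0],[0,0,0.06],0],[[0,0,0],[0,0,0.09],0],[[0,0,0],[0,0,0.12],0],[[0,0,0],[0,0,0.15],0],[[0,0,0],[0,0,0.17],0],[[0,0,0],[0,0,0.17],0]]'

```text
clock: 11.58
ee_pos: [0.4819, -0.2075, 0.1938]
tcp_rot: [3.129, -0.242, 0.009]
wrist_force: [0.7, -0.6, -2.8]
width: 0.021
grip_force: 59.3
```

```bash
cat >> h.py <<'E'
J=np.array([.0959,0,-.017])
def wt(thdeg,back=0,z=.02,lat=0):
    th=np.radians(thdeg);x=RT.apply([np.cos(th),np.sin(th),0]);zt=-AX
    T=R.from_matrix(np.c_[x,np.cross(zt,x),zt])
    jaw=ROOT+AX*z-x*back+np.cross(AX,x)*lat
    return T,jaw-T.apply(J)
def wstate():
    s=r.sense();T=R.from_rotvec(s["tcp_rot"]);M=RT.inv()*T;x=M.apply([1,0,0])
    jp=RT.inv().apply(s["ee_pos"]+T.apply(J)-ROOT)
    print("t",s["clock"],"jaw in port",jp.round(4),"th",np.degrees(np.arctan2(x[1],x[0])).round(2),"tilt",x[2].round(3),"q",np.degrees(s["q"]).round(0),"F",RT.inv().apply(s["wrist_force"]).round(1),"T",RT.inv().apply(s["ft_torque"]).round(2),"w",s["width"])
E
python3 - <<'E'
from h import *
wstate()
go(*wt(88.25,.12,.05));go(*wt(88.25,.09,.02))
s=r.sense();T=R.from_rotvec(s["tcp_rot"])
wr=np.array([(-.165,.014),(-.179,0),(-.165,-.014),(-.054,-.011),(-.054,-.041),(.016,-.041),(.03,-.05),(.016,-.026),(-.03,-.026),(-.03,.026),(.016,.026),(.03,.05),(.016,.041),(-.054,.041),(-.054,.011),(-.165,.014)])
P=s["ee_pos"]+T.apply(np.c_[wr,np.full(len(wr),-.006)]+J)
o=[]
for n in("top","side"):
    I=eyes.read_camera(n);q=proj(n,P);c=q.mean(0).astype(int);x0,y0=c-[50,75]
    I=cv2.resize(I[y0:y0+150,x0:x0+100],None,fx=4,fy=4,interpolation=cv2.INTER_CUBIC)
    cv2.polylines(I,[((q-[x0,y0]+.5)*4).astype(int).reshape(-1,1,2)],False,(0,0,255),1);o.append(I)
cv2.imwrite("pics/w.png",np.hstack(o))
E
```

```text
t 11.5833 jaw in port [ 0.0083 -0.2532  0.0561] th -15.61 tilt -0.481 q [-32.   0. 105.   0.  74.  67.] F [-0.8 -0.7 -2.7] T [-0.02 -0.03 -0.01] w 0.020995255617173122
turn [-24.84 -23.34  99.23] shift [ 0.0902  0.0225 -0.0099] |turn| 104.9
turn [-24.84 -23.34  99.23] shift [ 0.1035  0.0537 -0.0354] |turn| 104.9
```

View pics/w.png

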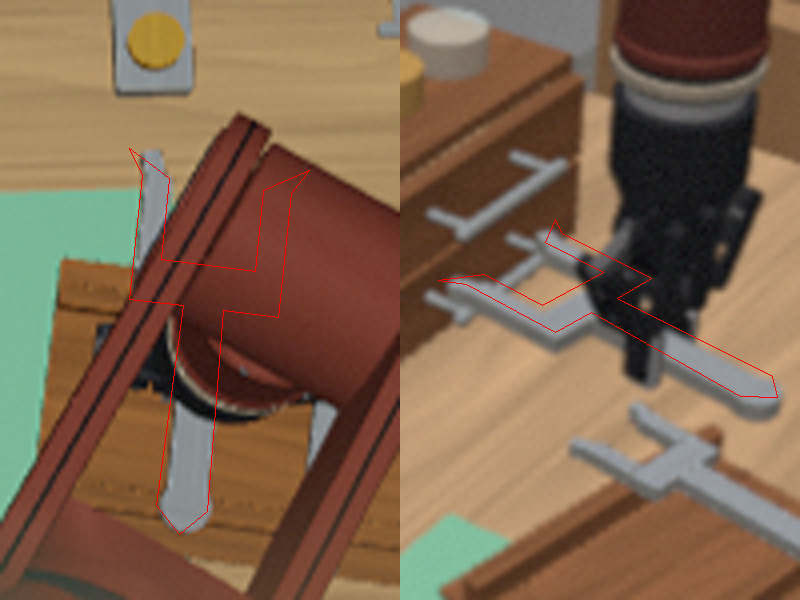

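The top view is mostly hidden by the arm. The side view shows the wrench level in the fingers, with the predicted outline on it to within about 2 px (tips near (450,285), end near (770,395)). Now I'll swing it to the standoff beside the nut.

Emit:
send_rows --steps '[[[-24.84,-23.34,99.23],[0.0902,0.0225,0.01],0],[[-24.84,-23.34,99.23],[0.0902,0.0225,0.01],0],[[-24.84,-23.34,99.23],[0.0902,0.0225,0.01],0],[[-24.84,-23.34,99.23],[0.0902,0.0225,0.01],0],[[-24.84,-23.34,99.23],[0.0902,0.0225,0.01],0],[[-24.84,-23.34,99.23],[0.0902,0.0225,0.01],0],[[-24.84,-23.34,99.23],[0.0902,0.0225,0.01],0],[[-24.84,-23.34,99.23],[0.0902,0.0225,0.01],0],[[-24.84,-23.34,99.23],[0.0902,0.0225,0.01],0],[[-24.84,-23.34,99.23],[0.0902,0.0225,0.01],0],[[-24.84,-23.34,99.23],[0.0902,0.0225,0.01],0],[[-24.84,-23.34,99.23],[0.0902,0.0225,0.01],0]]'

```text
clock: 12.68
ee_pos: [0.5677, -0.1821, 0.1943]
tcp_rot: [2.239, 1.695, 0.465]
wrist_force: [0.3, 1.0, -3.7]
width: 0.021
grip_force: 59.4
```

```bash
python3 - <<'E'
from h import *
wstate()
go(*wt(88.25,.12,.05));go(*wt(88.25,.09,.02))
E
```

```text
t 12.6833 jaw in port [ 0.028  -0.1213  0.0514] th 70.73 tilt -0.099 q [-32.  -7. 116.  14.  50. -23.] F [-1.5  1.  -3.4] T [-0.    0.51 -0.02] w 0.02101306460738882
turn [-4.14 -4.75 17.79] shift [ 0.0044 -0.0028 -0.0103] |turn| 18.9
turn [-4.14 -4.75 17.79] shift [ 0.0177  0.0284 -0.0359] |turn| 18.9
```

Emit:
send_rows --steps '[[[-4.14,-4.75,17.79],[0.0044,-0.0028,-0.0103],0],[[-4.14,-4.75,17.79],[0.0044,-0.0028,-0.0103],0],[[-4.14,-4.75,17.79],[0.0044,-0.0028,-0.0103],0],[[-4.14,-4.75,17.79],[0.0044,-0.0028,-0.0103],0],[[-4.14,-4.75,17.79],[0.0177,0.0284,-0.0359],0],[[-4.14,-4.75,17.79],[0.0177,0.0284,-0.0359],0],[[-4.14,-4.75,17.79],[0.0177,0.0284,-0.0359],0],[[-4.14,-4.75,17.79],[0.0177,0.0284,-0.0359],0]]'

```text
clock: 13.35
ee_pos: [0.5869, -0.1542, 0.161]
tcp_rot: [1.892, 1.981, 0.551]
wrist_force: [0.1, -0.6, -2.7]
width: 0.0209
grip_force: 60.2
```

```bash
python3 - <<'E'
from h import *
wstate()
go(*wt(88.25,.09,.02));go(*wt(88.25,.06,.02));go(*wt(88.25,.0,.02))
P=[]
s=r.sense();T=R.from_rotvec(s["tcp_rot"])
wr=np.array([(-.165,.014),(-.179,0),(-.165,-.014),(-.054,-.011),(-.054,-.041),(.016,-.041),(.03,-.05),(.016,-.026),(-.03,-.026),(-.03,.026),(.016,.026),(.03,.05),(.016,.041),(-.054,.041),(-.054,.011),(-.165,.014)])
P=s["ee_pos"]+T.apply(np.c_[wr,np.full(len(wr),-.006)]+J)
A=np.radians(28.25)+np.arange(7)*np.pi/3
o=[]
for n in("top","side"):
    I=eyes.read_camera(n);H=proj(n,np.array([nutp(a,.0289,.052) for a in A]));q=proj(n,P);c=H.mean(0).astype(int);x0,y0=c-[40,50]
    I=cv2.resize(I[y0:y0+120,x0:x0+80],None,fx=5,fy=5,interpolation=cv2.INTER_CUBIC)
    for k,col in((q,(0,0,255)),(H,(255,0,0))): cv2.polylines(I,[((k-[x0,y0]+.5)*5).astype(int).reshape(-1,1,2)],False,col,1)
    o.append(I)
cv2.imwrite("pics/w2.png",np.hstack(o))
E
```

```text
t 13.35 jaw in port [ 0.0005 -0.0906  0.0214] th 87.84 tilt -0.001 q [-32.  -5. 119.  26.  44. -50.] F [-1.3 -0.6 -2.4] T [-0.1   0.5   0.07] w 0.020911489478812346
turn [-0.15  0.11  0.39] shift [-0.0015  0.0005 -0.0026] |turn| 0.4
turn [-0.15  0.11  0.39] shift [-0.0033  0.0304 -0.0021] |turn| 0.4
turn [-0.15  0.11  0.39] shift [-0.0067  0.0903 -0.0012] |turn| 0.4
```

View pics/w2.png

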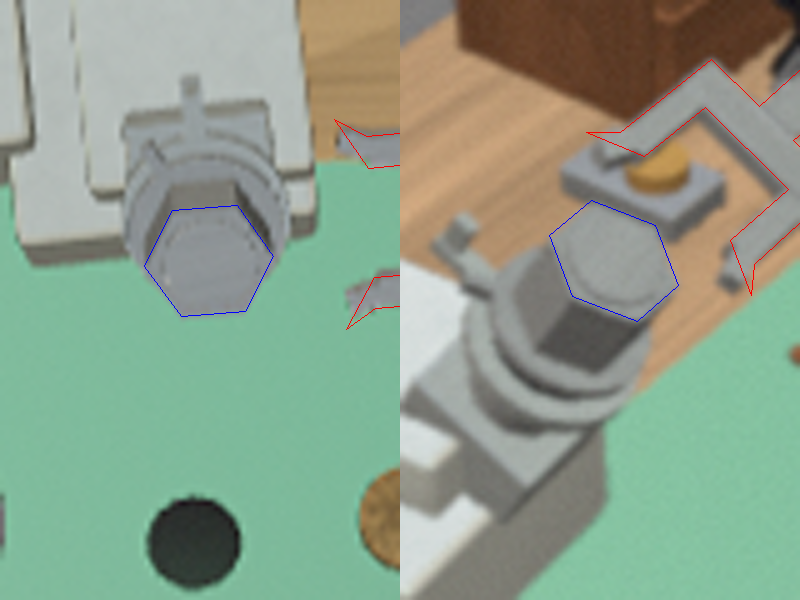

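The last picture shows the nut outline (top corners around (147,265)–(272,257) in the top half) fitting well in both views, with the wrench jaw facing it in line. Now I'll slide it in gently.

Emit:
send_rows --steps '[[[-0.15,0.1,0.4],[-0.002,0.01,-0.0024],0],[[-0.15,0.1,0.4],[-0.003,0.02,-0.0022],0],[[-0.15,0.1,0.4],[-0.0035,0.03,-0.0021],0],[[-0.15,0.1,0.4],[-0.004,0.04,-0.002],0],[[-0.15,0.1,0.4],[-0.004,0.04,-0.002],0],[[-0.15,0.1,0.4],[-0.004,0.04,-0.002],0]]'

```text
clock: 13.95
ee_pos: [0.5836, -0.114, 0.161]
tcp_rot: [1.88, 1.989, 0.55]
wrist_force: [0.0, -0.8, -3.8]
width: 0.0209
grip_force: 60.2
```

```bash
cat > ws.py <<'E'
import sys
from h import *
wstate()
for b in sys.argv[2:]: go(*wt(float(sys.argv[1]),float(b),.02))
E
python3 ws.py 88.25 .05 .04 .02 0
```

```text
t 13.95 jaw in port [-0.0005 -0.0502  0.0213] th 88.45 tilt -0.0 q [-27.  -7. 121.  23.  42. -45.] F [-1.9 -0.8 -3.3] T [-0.09  0.49  0.02] w 0.020907258995077706
turn [ 0.11  0.2  -0.16] shift [-0.0005  0.0002 -0.0019] |turn| 0.3
turn [ 0.11  0.2  -0.16] shift [-0.0011  0.0102 -0.0017] |turn| 0.3
turn [ 0.11  0.2  -0.16] shift [-0.0022  0.0301 -0.0014] |turn| 0.3
turn [ 0.11  0.2  -0.16] shift [-0.0034  0.0501 -0.0011] |turn| 0.3
```

Emit:
send_rows --steps '[[[0.1,0.2,-0.16],[-0.0006,0.005,-0.001],0],[[0.1,0.2,-0.16],[-0.001,0.01,-0.001],0],[[0.1,0.2,-0.16],[-0.0014,0.015,-0.001],0],[[0.1,0.2,-0.16],[-0.0017,0.02,-0.001],0],[[0.1,0.2,-0.16],[-0.0017,0.02,-0.001],0]]'

```text
clock: 14.37
ee_pos: [0.5817, -0.094, 0.1595]
tcp_rot: [1.888, 1.989, 0.548]
wrist_force: [-0.1, -0.2, -3.6]
width: 0.0211
grip_force: 60.2
```

```bash
python3 ws.py 88.25 .03 .02 0
```

```text
t 14.3667 jaw in port [-0.001  -0.0302  0.0202] th 88.19 tilt 0.0 q [-25.  -8. 122.  22.  42. -41.] F [-1.9 -0.2 -3. ] T [-0.11  0.53  0.06] w 0.021107466363034847
turn [-0.04 -0.05  0.05] shift [ 0.0002  0.0002 -0.0001] |turn| 0.1
turn [-0.04 -0.05  0.05] shift [-0.0003  0.0102  0.    ] |turn| 0.1
turn [-0.04 -0.05  0.05] shift [-0.0015  0.0301  0.0003] |turn| 0.1
```

Emit:
send_rows --steps '[[[0,0,0],[-0.0001,0.004,0],0],[[0,0,0],[-0.0003,0.008,0],0],[[0,0,0],[-0.0005,0.012,0],0],[[0,0,0],[-0.0005,0.012,0],0]]'

```text
clock: 14.7
ee_pos: [0.5813, -0.0823, 0.1596]
tcp_rot: [1.888, 1.988, 0.548]
wrist_force: [0.9, -0.3, -3.3]
width: 0.0209
grip_force: 60.2
```

```bash
python3 ws.py 88.25 .01 0
```

```text
t 14.7 jaw in port [-0.0004 -0.0184  0.02  ] th 88.18 tilt -0.0 q [-24.  -9. 122.  21.  41. -40.] F [-0.9 -0.4 -3.3] T [-0.1   0.5   0.06] w 0.020944084524049555
turn [-0.03 -0.03  0.06] shift [-0.0005  0.0084  0.0001] |turn| 0.1
turn [-0.03 -0.03  0.06] shift [-0.0011  0.0183  0.0002] |turn| 0.1
```

Emit:
send_rows --steps '[[[0,0,0],[-0.0003,0.004,0],0],[[0,0,0],[-0.0005,0.008,0],0],[[0,0,0],[-0.0007,0.012,0],0],[[0,0,0],[-0.001,0.017,0],0],[[0,0,0],[-0.001,0.017,0],0]]'

```text
clock: 15.12
ee_pos: [0.5802, -0.065, 0.1595]
tcp_rot: [1.888, 1.989, 0.548]
wrist_force: [-0.4, -0.2, -4.4]
width: 0.0207
grip_force: 60.2
```

```bash
python3 ws.py 88.25 0
```

```text
t 15.1167 jaw in port [-0.0001 -0.0011  0.0198] th 88.19 tilt 0.0 q [-22.  -9. 123.  20.  41. -37.] F [-2.6 -0.2 -3.6] T [-0.1   0.49  0.06] w 0.020650084115659054
turn [-0.04 -0.04  0.04] shift [0.     0.0011 0.0003] |turn| 0.1
```

Fully seated with no contact force. Now I'll compute the arc for tightening.

```bash
python3 - <<'E'
from h import *
s=r.sense();T0=R.from_rotvec(s["tcp_rot"])
_,p0=wt(88.2)
for th in (85,82,79,76,73,70,67,64,62):
    T,p=wt(th);print(th,(-AX*(88.2-th)).round(2).tolist(),(p-s["ee_pos"]).round(4).tolist())
E
```

```text
85 [1.59, 0.13, -2.77] [-0.0047, 0.001, -0.0024]
82 [3.09, 0.26, -5.37] [-0.009, 0.0012, -0.0049]
79 [4.58, 0.38, -7.97] [-0.0134, 0.0017, -0.0074]
76 [6.08, 0.51, -10.57] [-0.0177, 0.0024, -0.0098]
73 [7.57, 0.64, -13.16] [-0.022, 0.0034, -0.0122]
70 [9.07, 0.76, -15.76] [-0.0262, 0.0046, -0.0146]
67 [10.56, 0.89, -18.36] [-0.0304, 0.0061, -0.017]
64 [12.06, 1.01, -20.96] [-0.0345, 0.0079, -0.0192]
62 [13.05, 1.1, -22.69] [-0.0372, 0.0092, -0.0207]
```

Emit:
send_rows --steps '[[[1.59,0.13,-2.77],[-0.0047,0.001,-0.0024],0],[[3.09,0.26,-5.37],[-0.009,0.0012,-0.0049],0],[[4.58,0.38,-7.97],[-0.0134,0.0017,-0.0074],0],[[6.08,0.51,-10.57],[-0.0177,0.0024,-0.0098],0],[[6.08,0.51,-10.57],[-0.0177,0.0024,-0.0098],0]]'

```text
clock: 15.53
ee_pos: [0.5622, -0.0634, 0.1495]
tcp_rot: [2.114, 1.797, 0.603]
wrist_force: [-1.0, 0.0, -3.4]
width: 0.0211
grip_force: 60.3
```

```bash
python3 ws.py 76 0; python3 - <<'E'
from h import *
s=r.sense()
for th in (73,70,67,64,62):
    T,p=wt(th);print(th,(-AX*(76-th)).round(2).tolist(),(p-s["ee_pos"]).round(4).tolist())
E
```

```text
t 15.5333 jaw in port [-0.0003 -0.0008  0.0199] th 75.92 tilt -0.001 q [-22. -11. 126.  21.  40. -26.] F [-2.5  0.1 -2.5] T [0.01 0.72 0.38] w 0.021052533221398006
turn [-0.01 -0.06  0.08] shift [0.0003 0.0008 0.0002] |turn| 0.1
73 [1.49, 0.13, -2.6] [-0.0039, 0.0018, -0.0022]
70 [2.99, 0.25, -5.2] [-0.0082, 0.003, -0.0046]
67 [4.48, 0.38, -7.79] [-0.0124, 0.0045, -0.0069]
64 [5.98, 0.5, -10.39] [-0.0165, 0.0063, -0.0092]
62 [6.98, 0.59, -12.12] [-0.0192, 0.0076, -0.0107]
```

```bash
cat > rib.py <<'E'
from h import *
def prof(I,n="top",r0=.042,r1=.048):
    out=[]
    for d in range(-20,61,2):
        P=np.array([nutp(np.radians(d),rr,.007) for rr in np.linspace(r0,r1,7)])
        q=proj(n,P).astype(np.float32);g=cv2.remap(I.astype(np.float32).mean(2),q[:,:1],q[:,1:],cv2.INTER_LINEAR)
        out.append(int(g.mean()))
    return out
A=np.load("pics/top.npy");print(list(range(-20,61,2)));print("ref",prof(A))
I=np.mean([eyes.read_camera("top").astype(float) for _ in range(3)],0);p=prof(I);print("now",p);print("diff",(np.array(p)-prof(A)).tolist())
E
python3 rib.py
```

```text
[-20, -18, -16, -14, -12, -10, -8, -6, -4, -2, 0, 2, 4, 6, 8, 10, 12, 14, 16, 18, 20, 22, 24, 26, 28, 30, 32, 34, 36, 38, 40, 42, 44, 46, 48, 50, 52, 54, 56, 58, 60]
ref [138, 139, 138, 137, 137, 139, 139, 142, 148, 148, 148, 148, 149, 147, 143, 139, 139, 141, 141, 141, 140, 141, 142, 142, 143, 142, 142, 141, 140, 139, 138, 140, 138, 141, 148, 155, 161, 162, 151, 127, 107]
now [144, 145, 143, 142, 142, 144, 145, 148, 155, 155, 154, 154, 154, 150, 142, 132, 127, 125, 127, 132, 136, 133, 126, 134, 142, 143, 147, 147, 145, 145, 144, 145, 144, 147, 153, 160, 167, 168, 157, 133, 111]
diff [6, 6, 5, 5, 5, 5, 6, 6, 7, 7, 6, 6, 5, 3, -1, -7, -12, -16, -14, -9, -4, -8, -16, -8, -1, 1, 5, 6, 5, 6, 6, 5, 6, 6, 5, 5, 6, 6, 6, 6, 4]
```

The rib profile shows the nut at about 18–19°, so it's turning with the wrench. Continuing.

Emit:
send_rows --steps '[[[1.49,0.13,-2.6],[-0.0039,0.0018,-0.0022],0],[[2.99,0.25,-5.2],[-0.0082,0.003,-0.0046],0],[[4.48,0.38,-7.79],[-0.0124,0.0045,-0.0069],0],[[5.98,0.5,-10.39],[-0.0165,0.0063,-0.0092],0],[[6.98,0.59,-12.12],[-0.0192,0.0076,-0.0107],0],[[6.98,0.59,-12.12],[-0.0192,0.0076,-0.0107],0]]'

```text
clock: 16.18
ee_pos: [0.5428, -0.0567, 0.1384]
tcp_rot: [2.352, 1.55, 0.658]
wrist_force: [-4.9, -4.7, -4.8]
width: 0.0209
grip_force: 60.6
```

```bash
python3 ws.py 62 0; python3 rib.py|tail -1;python3 - <<'E'
from h import *
s=r.sense()
for th in (60,58,57,64):
    T,p=wt(th);print(th,(-AX*(62-th)).round(2).tolist(),(p-s["ee_pos"]).round(4).tolist())
E
```

```text
t 16.1833 jaw in port [-0.0004 -0.0008  0.0196] th 62.02 tilt -0.003 q [-22. -14. 129.  21.  39. -12.] F [-7.  -4.3 -1.5] T [-0.7   1.3   0.62] w 0.02089108458619867
turn [ 0.1  -0.13  0.03] shift [0.0002 0.0009 0.0003] |turn| 0.2
diff [6, 6, 5, 5, 5, 4, 0, -5, -8, -14, -19, -19, -14, -15, -21, -11, -5, 2, 6, 6, 6, 6, 5, 5, 5, 6, 5, 5, 5, 5, 6, 5, 5, 5, 5, 5, 5, 5, 5, 6, 4]
60 [1.0, 0.08, -1.73] [-0.0025, 0.0023, -0.0011]
58 [1.99, 0.17, -3.46] [-0.0052, 0.0038, -0.0026]
57 [2.49, 0.21, -4.33] [-0.0065, 0.0046, -0.0033]
64 [-1.0, -0.08, 1.73] [0.0028, -0.0004, 0.0018]
```

The rib is about 3° short of the pointer. One more small turn of 2.5°, then back off by the play.

Emit:
send_rows --steps '[[[0.6,0.05,-1.04],[-0.0017,0.0007,-0.0009],0],[[1.25,0.1,-2.16],[-0.0035,0.0014,-0.0017],0],[[1.25,0.1,-2.16],[-0.0035,0.0014,-0.0017],0],[[1.25,0.1,-2.16],[-0.0035,0.0014,-0.0017],0]]'

```text
clock: 16.67
ee_pos: [0.5395, -0.0551, 0.1369]
tcp_rot: [2.391, 1.504, 0.669]
wrist_force: [-3.5, -4.3, -4.9]
width: 0.0211
grip_force: 60.6
```

```bash
python3 ws.py 60.5 0; python3 rib.py|tail -1;python3 - <<'E'
from h import *
s=r.sense()
for th,b in ((61,0),(61,.03),(61,.06),(61,.1)):
    T,p=wt(th,b);print(th,b,(-AX*(59.5-th)).round(2).tolist(),(p-s["ee_pos"]).round(4).tolist())
E
```

```text
t 16.6667 jaw in port [-0.0003 -0.0009  0.0199] th 59.56 tilt -0.002 q [-22. -14. 130.  21.  39. -10.] F [-5.8 -4.  -2.3] T [-0.62  1.3   0.81] w 0.021078546748911183
turn [-0.41 -0.16  0.84] shift [0.0015 0.0003 0.0008] |turn| 0.9
diff [6, 5, 5, 4, 4, 2, -5, -13, -16, -18, -15, -12, -20, -19, -11, -1, 2, 3, 6, 6, 6, 5, 5, 5, 5, 6, 5, 5, 5, 5, 6, 5, 5, 5, 5, 5, 5, 5, 5, 5, 4]
61 0 [-0.75, -0.06, 1.3] [0.0022, -0.0, 0.0012]
61 0.03 [-0.75, -0.06, 1.3] [-0.0082, -0.0272, -0.0061]
61 0.06 [-0.75, -0.06, 1.3] [-0.0186, -0.0544, -0.0133]
61 0.1 [-0.75, -0.06, 1.3] [-0.0324, -0.0907, -0.023]
```

The rib is centred on the pointer, within about 1°. Ease off the play and slide out.

Emit:
send_rows --steps '[[[-0.75,-0.06,1.3],[0.0022,0,0.0012],0],[[-0.75,-0.06,1.3],[0.0022,0,0.0012],0],[[-0.75,-0.06,1.3],[-0.0013,-0.009,-0.0012],0],[[-0.75,-0.06,1.3],[-0.0047,-0.018,-0.0036],0],[[-0.75,-0.06,1.3],[-0.0082,-0.0272,-0.0061],0]]'

```text
clock: 17.23
ee_pos: [0.5321, -0.0815, 0.1316]
tcp_rot: [2.368, 1.531, 0.668]
wrist_force: [-0.2, -0.2, -4.2]
width: 0.021
grip_force: 60.2
```

```bash
python3 ws.py 61 .03 .06 .11; python3 rib.py|tail -1
```

```text
t 17.2333 jaw in port [-0.0133 -0.0256  0.0204] th 60.94 tilt 0.001 q [-27. -14. 130.  24.  40. -18.] F [-2.3 -0.2 -3.6] T [-0.1   0.67  0.11] w 0.021042356355488862
turn [-0.07  0.01  0.03] shift [-0.0008 -0.0008 -0.0009] |turn| 0.1
turn [-0.07  0.01  0.03] shift [-0.0112 -0.028  -0.0081] |turn| 0.1
turn [-0.07  0.01  0.03] shift [-0.0285 -0.0733 -0.0202] |turn| 0.1
diff [6, 5, 5, 5, 5, 5, 6, 5, 6, 6, 0, -13, -13, -10, -5, 3, 6, 5, 6, 5, 5, 5, 5, 6, 5, 6, 5, 5, 5, 5, 6, 5, 5, 5, 5, 5, 5, 5, 6, 6, 4]
```

Emit:
send_rows --steps '[[[0,0,0],[-0.0042,-0.01,-0.003],0],[[0,0,0],[-0.0085,-0.021,-0.006],0],[[0,0,0],[-0.015,-0.038,-0.011],0],[[0,0,0],[-0.0215,-0.055,-0.0155],0],[[0,0,0],[-0.0285,-0.0733,-0.0202],0],[[0,0,0],[-0.0285,-0.0733,-0.0202],0]]'

```text
clock: 17.88
ee_pos: [0.5034, -0.1576, 0.1115]
tcp_rot: [2.368, 1.526, 0.665]
wrist_force: [0.4, 0.4, -3.9]
width: 0.0211
grip_force: 60.1
```

```bash
cat > rib2.py <<'E'
from rib import *
Z=cv2.imread("pics/z2.png").astype(np.float32)/1.7+60
B=A.copy();B[170:245,275:325]=cv2.resize(Z,(50,75),interpolation=cv2.INTER_AREA)
print("z2 diff (a=28.25)",(np.array(prof(B))-prof(A)).tolist())
for r0,r1 in((.038,.043),(.043,.047)): print(r0,"z2",(np.array(prof(B,r0=r0,r1=r1))-prof(A,r0=r0,r1=r1)).tolist(),"now",(np.array(prof(I,r0=r0,r1=r1))-prof(A,r0=r0,r1=r1)).tolist())
E
python3 rib2.py; python3 ws.py 61 .11
```

```text
[-20, -18, -16, -14, -12, -10, -8, -6, -4, -2, 0, 2, 4, 6, 8, 10, 12, 14, 16, 18, 20, 22, 24, 26, 28, 30, 32, 34, 36, 38, 40, 42, 44, 46, 48, 50, 52, 54, 56, 58, 60]
ref [138, 139, 138, 137, 137, 139, 139, 142, 148, 148, 148, 148, 149, 147, 143, 139, 139, 141, 141, 141, 140, 141, 142, 142, 143, 142, 142, 141, 140, 139, 138, 140, 138, 141, 148, 155, 161, 162, 151, 127, 107]
now [143, 144, 142, 141, 141, 143, 144, 146, 153, 153, 147, 134, 135, 136, 138, 141, 144, 145, 146, 146, 145, 146, 147, 147, 147, 147, 147, 146, 144, 144, 143, 145, 143, 146, 153, 160, 166, 167, 156, 132, 110]
diff [5, 5, 4, 4, 4, 4, 5, 4, 5, 5, -1, -14, -14, -11, -5, 2, 5, 4, 5, 5, 5, 5, 5, 5, 4, 5, 5, 5, 4, 5, 5, 5, 5, 5, 5, 5, 5, 5, 5, 5, 3]
z2 diff (a=28.25) [3, 3, 3, 3, 3, 2, 3, 3, 2, 3, 3, 3, 2, 3, 3, 3, 3, 2, 3, 4, 2, -7, -22, -21, -12, -6, -4, 0, 2, 3, 4, 3, 4, 3, 2, 3, 2, 2, 2, 4, 4]
0.038 z2 [1, 2, 2, 2, 1, 2, 2, 3, 2, 2, 2, 2, 2, 2, 3, 2, 2, 3, 3, 3, -3, -16, -27, -25, -14, -9, -5, -2, 1, 2, 2, 2, 2, 2, 2, 2, 3, 3, 2, 3, 3] now [4, 5, 4, 4, 4, 5, 5, 5, 4, 2, -3, -10, -9, -7, -3, -1, 3, 5, 5, 6, 5, 5, 5, 4, 5, 5, 5, 5, 3, 4, 4, 4, 4, 5, 5, 5, 5, 5, 5, 4, 4]
0.043 z2 [2, 3, 4, 4, 3, 3, 3, 3, 2, 3, 3, 3, 2, 3, 4, 4, 3, 3, 4, 4, 3, -6, -20, -18, -8, -4, -2, 0, 3, 3, 4, 2, 4, 4, 3, 3, 2, 1, 1, 4, 5] now [4, 5, 5, 5, 5, 5, 5, 4, 5, 5, -1, -13, -13, -9, -3, 4, 5, 5, 5, 5, 5, 4, 4, 4, 4, 5, 5, 5, 4, 5, 5, 4, 4, 5, 4, 5, 5, 5, 4, 4, 4]
t 18.0333 jaw in port [-0.0528 -0.0965  0.0202] th 60.91 tilt -0.0 q [-39. -12. 131.  31.  42. -34.] F [-1.8  0.7 -4.2] T [-0.02  0.56  0.08] w 0.020625346434791143
turn [-0.01  0.01  0.09] shift [-0.0002  0.0002 -0.0004] |turn| 0.1
```

Rib estimates disagree by about 3°. I'll measure the nut angle numerically from edge gradients in both cameras.

```bash
cat > ang.py <<'E'
from h import *
from scipy.optimize import minimize
def score(G,n,a,dx,dy,dz,tilt=0):
    A=a+np.arange(6)*np.pi/3;t=np.linspace(.08,.92,25)[:,None];tot=0
    c=np.c_[.0289*np.cos(A),.0289*np.sin(A)];O=ROOT+np.array([dx,dy,dz])
    segs=[]
    cam=ray(n,(0,0))[0]
    for i in range(6):
        p,q=c[i],c[(i+1)%6];m=(p+q)/2
        segs.append(np.c_[p+(q-p)*t,np.full(25,.052)])
        if RT.apply(np.r_[m/np.linalg.norm(m),0])@(cam-O)>.15: # visible side face: vertical edges and foot
            segs.append(np.c_[p+(q-p)*t,np.full(25,.008)])
            segs+= [np.c_[np.repeat(e[None],25,0),.009+t*.042] for e in(p,q)]
    P=O+RT.apply(np.vstack(segs));uv=proj(n,P).astype(np.float32)
    return cv2.remap(G,uv[:,:1],uv[:,1:],cv2.INTER_LINEAR).mean()
def grad(I):
    g=cv2.GaussianBlur(I.astype(np.float32).mean(2),(0,0),.8)
    return np.minimum(np.hypot(cv2.Sobel(g,-1,1,0),cv2.Sobel(g,-1,0,1)),60)
def fit(Is,guess):
    G={n:grad(I) for n,I in Is.items()};best=(-1,)
    for d in np.arange(guess-12,guess+12,2):
        f=lambda p:-sum(score(G[n],n,np.radians(p[0]),*(p[1:]*.001)) for n in G)+.05*np.sum((p[1:]/2)**2)
        m=minimize(f,[d,0,0,0],method="Nelder-Mead",options=dict(initial_simplex=np.array([[d,0,0,0],[d+2,0,0,0],[d,2,0,0],[d,0,2,0],[d,0,0,2]],float)))
        best=max(best,(-m.fun,m.x.round(2).tolist()))
    return best
A={n:np.load(f"pics/{n}.npy") for n in("top","side")}
print("init both",fit(A,132.9)); print("init top",fit({"top":A["top"]},132.9),"side",fit({"side":A["side"]},132.9))
B=A["top"].copy();B[170:245,275:325]=cv2.resize(cv2.imread("pics/z2.png").astype(np.float32)/1.7+60,(50,75),interpolation=cv2.INTER_AREA)
print("z2",fit({"top":B},28))
N={n:np.mean([eyes.read_camera(n).astype(float) for _ in range(5)],0) for n in A}
for n in N:np.save(f"pics/{n}_now.npy",N[n])
print("now both",fit(N,4),"top",fit({"top":N["top"]},4),"side",fit({"side":N["side"]},4))
E
python3 ang.py
```

```text
init both (np.float64(99.47330278521221), [133.34, -0.72, 0.8, -0.12])
init top (np.float64(47.221290779539444), [138.16, -0.46, -0.68, 0.93]) side (np.float64(53.16339788685204), [133.04, -0.38, 0.34, -0.64])
z2 (np.float64(52.18826793491821), [29.98, -0.69, 0.38, 0.2])
now both (np.float64(100.52956323082073), [6.18, 0.11, -0.28, -1.41]) top (np.float64(46.13952837748867), [6.74, -0.31, -0.84, 0.84]) side (np.float64(54.4932016530716), [6.47, -0.4, 0.46, -0.8])
```

All the estimates agree on about 6.3°, which puts the rib roughly 5° short of the pointer. I'll re-engage the wrench and turn about 5.5° more.

```bash
python3 ws.py 61.5 .06 .03 0.001
```

```text
t 18.5333 jaw in port [-0.0535 -0.0963  0.02  ] th 60.99 tilt -0.0 q [-39. -12. 131.  31.  42. -34.] F [-1.6  1.  -3.2] T [-0.1   0.55  0.05] w 0.020752816028137142
turn [-0.25 -0.05  0.45] shift [0.0186 0.0448 0.0128] |turn| 0.5
turn [-0.25 -0.05  0.45] shift [0.0287 0.0721 0.02  ] |turn| 0.5
turn [-0.25 -0.05  0.45] shift [0.0385 0.0985 0.0269] |turn| 0.5
```

Emit:
send_rows --steps '[[[-0.25,-0.05,0.45],[0.0093,0.0224,0.0064],0],[[-0.25,-0.05,0.45],[0.0186,0.0448,0.0128],0],[[-0.25,-0.05,0.45],[0.022,0.054,0.0152],0],[[-0.25,-0.05,0.45],[0.0254,0.063,0.0176],0],[[-0.25,-0.05,0.45],[0.0287,0.0721,0.02],0],[[-0.25,-0.05,0.45],[0.0287,0.0721,0.02],0]]'

```text
clock: 19.03
ee_pos: [0.5325, -0.0816, 0.1317]
tcp_rot: [2.358, 1.542, 0.666]
wrist_force: [0.2, 0.6, -3.5]
width: 0.0207
grip_force: 60.2
```

```bash
python3 ws.py 61.5 .03 .015 0.001
```

```text
t 19.0333 jaw in port [-0.0138 -0.0252  0.0203] th 61.56 tilt 0.001 q [-27. -14. 130.  24.  40. -18.] F [-1.5  0.6 -3.2] T [-0.08  0.51  0.03] w 0.020710251944940698
turn [-0.02  0.03 -0.08] shift [-0.0004 -0.0012 -0.0005] |turn| 0.1
turn [-0.02  0.03 -0.08] shift [0.0047 0.0125 0.0031] |turn| 0.1
turn [-0.02  0.03 -0.08] shift [0.0094 0.0252 0.0064] |turn| 0.1
```

Emit:
send_rows --steps '[[[0,0,0],[0.002,0.005,0.0013],0],[[0,0,0],[0.004,0.01,0.0025],0],[[0,0,0],[0.0058,0.015,0.0038],0],[[0,0,0],[0.0077,0.02,0.0051],0],[[0,0,0],[0.0094,0.025,0.0064],0],[[0,0,0],[0.0094,0.025,0.0064],0]]'

```text
clock: 19.53
ee_pos: [0.5413, -0.057, 0.1373]
tcp_rot: [2.36, 1.542, 0.664]
wrist_force: [-1.2, 1.4, -5.4]
width: 0.0207
grip_force: 60.2
```

```bash
python3 ws.py 61.5 0; python3 - <<'E'
from h import *
s=r.sense();T0=R.from_rotvec(s["tcp_rot"])
for th in (60,58,56,54,57):
    T,p=wt(th);print(th,(T*T0.inv()).as_rotvec(degrees=True).round(2).tolist(),(p-s["ee_pos"]).round(4).tolist())
E
```

```text
t 19.5333 jaw in port [-0.0016 -0.0014  0.0197] th 61.52 tilt 0.0 q [-23. -14. 129.  21.  39. -13.] F [-3.7  1.5 -4.1] T [0.16 0.77 0.25] w 0.02074238547413805
turn [-0.03 -0.06 -0.05] shift [0.0011 0.0015 0.0011] |turn| 0.1
60 [0.71, -0.0, -1.35] [-0.0009, 0.0026, -0.0]
58 [1.71, 0.08, -3.08] [-0.0036, 0.0041, -0.0014]
56 [2.7, 0.17, -4.81] [-0.0061, 0.0057, -0.0028]
54 [3.7, 0.25, -6.54] [-0.0087, 0.0074, -0.0042]
57 [2.21, 0.13, -3.95] [-0.0048, 0.0049, -0.0021]
```

Emit:
send_rows --steps '[[[0.71,0,-1.35],[-0.0012,0.002,-0.0005],0],[[1.71,0.08,-3.08],[-0.0038,0.0035,-0.0018],0],[[2.7,0.17,-4.81],[-0.0063,0.005,-0.003],0],[[3.6,0.25,-6.35],[-0.0086,0.0067,-0.0043],0],[[3.6,0.25,-6.35],[-0.0086,0.0067,-0.0043],0],[[3.6,0.25,-6.35],[-0.0086,0.0067,-0.0043],0]]'

```text
clock: 20.03
ee_pos: [0.5322, -0.0512, 0.1327]
tcp_rot: [2.472, 1.401, 0.69]
wrist_force: [-3.2, -0.0, -6.4]
width: 0.0205
grip_force: 60.4
```

```bash
python3 ws.py 54.2 0;  python3 rib.py|tail -1; python3 - <<'E'
from h import *
s=r.sense();T0=R.from_rotvec(s["tcp_rot"])
for th,b in ((52,0),(57,0),(57,.03)):
    T,p=wt(th,b);print(th,b,(T*T0.inv()).as_rotvec(degrees=True).round(2).tolist(),(p-s["ee_pos"]).round(4).tolist())
E
```

```text
t 20.0333 jaw in port [-0.001  -0.0013  0.0198] th 54.28 tilt -0.001 q [-22. -15. 131.  21.  39.  -5.] F [-6.   0.3 -3.9] T [-0.08  1.21  0.71] w 0.020543519887705544
turn [ 0.08 -0.04 -0.05] shift [0.0006 0.0014 0.0006] |turn| 0.1
diff [5, 4, 1, -6, -12, -17, -15, -16, -16, -19, -19, -15, -4, 4, 5, 5, 5, 4, 5, 5, 5, 5, 5, 5, 5, 6, 5, 5, 4, 5, 6, 5, 5, 5, 5, 5, 5, 5, 5, 5, 4]
52 0 [1.14, 0.04, -1.93] [-0.0021, 0.0034, -0.0008]
57 0 [-1.35, -0.17, 2.4] [0.0042, -0.0009, 0.0026]
57 0.03 [-1.35, -0.17, 2.4] [-0.0078, -0.0272, -0.0056]
```

It moved about 5° further, so the rib is at the pointer. Back out.

Emit:
send_rows --steps '[[[-1.2,-0.15,2.1],[0.0036,-0.001,0.0022],0],[[-1.2,-0.15,2.1],[0.0036,-0.001,0.0022],0],[[-1.2,-0.15,2.1],[-0.0002,-0.0097,-0.0005],0],[[-1.2,-0.15,2.1],[-0.0042,-0.0185,-0.0032],0],[[-1.2,-0.15,2.1],[-0.0084,-0.0272,-0.006],0],[[-1.2,-0.15,2.1],[-0.0084,-0.0272,-0.006],0]]'

```text
clock: 20.68
ee_pos: [0.5245, -0.0796, 0.1273]
tcp_rot: [2.437, 1.442, 0.685]
wrist_force: [-2.1, -1.3, -4.1]
width: 0.0208
grip_force: 60.3
```

```bash
python3 ws.py 56.6 .03 .06 .11
```

```text
t 20.6833 jaw in port [-0.0155 -0.0268  0.0202] th 56.45 tilt -0.0 q [-27. -15. 131.  24.  40. -14.] F [-3.9 -1.1 -2.5] T [-0.22  1.05  0.34] w 0.020828988661878406
turn [0.01 0.14 0.18] shift [-0.0007  0.0016 -0.0007] |turn| 0.2
turn [0.01 0.14 0.18] shift [-0.0129 -0.0245 -0.0089] |turn| 0.2
turn [0.01 0.14 0.18] shift [-0.0332 -0.0681 -0.0227] |turn| 0.2
```

Emit:
send_rows --steps '[[[-0.5,0,1.0],[0,0.0005,0],0],[[-0.5,0,1.0],[-0.004,-0.007,-0.0027],0],[[-0.5,0,1.0],[-0.0085,-0.016,-0.006],0],[[-0.5,0,1.0],[-0.0129,-0.0245,-0.0089],0],[[-0.5,0,1.0],[-0.02,-0.039,-0.0135],0],[[-0.5,0,1.0],[-0.0265,-0.0535,-0.018],0],[[-0.5,0,1.0],[-0.0332,-0.0681,-0.0227],0],[[-0.5,0,1.0],[-0.0332,-0.0681,-0.0227],0]]'

```text
clock: 21.35
ee_pos: [0.4917, -0.149, 0.1053]
tcp_rot: [2.418, 1.464, 0.68]
wrist_force: [0.7, 0.2, -2.6]
width: 0.0207
grip_force: 60.2
```

```bash
python3 ws.py 57.6 .11; python3 - <<'E'
import ang
E
python3 rib.py | tail -1
```

```text
t 21.35 jaw in port [-0.0615 -0.0922  0.0203] th 57.64 tilt -0.001 q [-39. -13. 133.  31.  42. -32.] F [-0.7  0.1 -2.6] T [-0.02  0.58  0.11] w 0.020684388692750275
turn [0.16 0.16 0.05] shift [ 0.0024 -0.0004  0.0008] |turn| 0.2
init both (np.float64(99.47330278521221), [133.34, -0.72, 0.8, -0.12])
init top (np.float64(47.221290779539444), [138.16, -0.46, -0.68, 0.93]) side (np.float64(53.16339788685204), [133.04, -0.38, 0.34, -0.64])
z2 (np.float64(52.18826793491821), [29.98, -0.69, 0.38, 0.2])
now both (np.float64(100.85585204760467), [-0.61, -0.1, -0.11, -1.65]) top (np.float64(46.7693365299301), [-0.25, -0.39, -0.3, -0.48]) side (np.float64(54.15022289457646), [-0.94, -0.53, 0.53, -1.11])
diff [5, 5, 4, 4, 4, 4, 5, 2, -3, -9, -12, -10, -1, 4, 5, 4, 5, 4, 4, 4, 5, 4, 4, 4, 4, 5, 4, 5, 4, 4, 5, 5, 4, 4, 4, 4, 4, 4, 5, 5, 3]
```

The nut is now at about −0.6° by edge fit, so it's aligned. Carry the wrench back to the rest: translate up first, then rotate.

```bash
cat > bk.py <<'E'
from h import *
c,sn=np.cos(W[2]),np.sin(W[2])
y=np.array([sn,-c,0]);z=np.array([0,0,-1.]);T=R.from_matrix(np.c_[np.cross(y,z),y,z])
s=r.sense();print(s["clock"],s["ee_pos"],s["wrist_force"].round(1),np.degrees(s["q"]).round(0))
for h in(.19,.06,.022,.019): go(T,np.array([.4801,-.206,h]))
E
python3 bk.py
```

```text
22.0 [ 0.491366   -0.1464585   0.10467529] [ 0.  -0.2 -4.6] [-39. -13. 133.  31.  42. -32.]
turn [ 16.41  27.53 -69.56] shift [-0.0113 -0.0595  0.0853] |turn| 76.6
turn [ 16.41  27.53 -69.56] shift [-0.0113 -0.0595 -0.0447] |turn| 76.6
turn [ 16.41  27.53 -69.56] shift [-0.0113 -0.0595 -0.0827] |turn| 76.6
turn [ 16.41  27.53 -69.56] shift [-0.0113 -0.0595 -0.0857] |turn| 76.6
```

Emit:
send_rows --steps '[[[0,0,0],[-0.004,-0.02,0.028],0],[[0,0,0],[-0.008,-0.04,0.057],0],[[16.41,27.53,-69.56],[-0.0113,-0.0595,0.0853],0],[[16.41,27.53,-69.56],[-0.0113,-0.0595,0.0853],0],[[16.41,27.53,-69.56],[-0.0113,-0.0595,0.0853],0],[[16.41,27.53,-69.56],[-0.0113,-0.0595,0.0853],0],[[16.41,27.53,-69.56],[-0.0113,-0.0595,0.0853],0],[[16.41,27.53,-69.56],[-0.0113,-0.0595,0.0853],0],[[16.41,27.53,-69.56],[-0.0113,-0.0595,0.0853],0],[[16.41,27.53,-69.56],[-0.0113,-0.0595,0.0853],0],[[16.41,27.53,-69.56],[-0.0113,-0.0595,0.0853],0],[[16.41,27.53,-69.56],[-0.0113,-0.0595,0.0853],0]]'

```text
clock: 23.0
ee_pos: [0.4803, -0.2057, 0.19]
tcp_rot: [3.12, -0.088, 0.062]
wrist_force: [-1.1, 0.6, -3.6]
width: 0.0209
grip_force: 60.4
```

```bash
python3 bk.py
```

```text
23.0 [ 0.48029394 -0.20565025  0.18999911] [-1.1  0.6 -3.6] [-32.  -2. 107.   0.  72.  61.]
turn [ 1.3   2.19 -5.52] shift [-0.0002 -0.0003  0.    ] |turn| 6.1
turn [ 1.3   2.19 -5.52] shift [-0.0002 -0.0003 -0.13  ] |turn| 6.1
turn [ 1.3   2.19 -5.52] shift [-0.0002 -0.0003 -0.168 ] |turn| 6.1
turn [ 1.3   2.19 -5.52] shift [-0.0002 -0.0003 -0.171 ] |turn| 6.1
```

Emit:
send_rows --steps '[[[1.3,2.19,-5.52],[0,0,0],0],[[1.3,2.19,-5.52],[0,0,0],0],[[1.3,2.19,-5.52],[0,0,-0.03],0],[[1.3,2.19,-5.52],[0,0,-0.06],0],[[1.3,2.19,-5.52],[0,0,-0.09],0],[[1.3,2.19,-5.52],[0,0,-0.12],0],[[1.3,2.19,-5.52],[0,0,-0.14],0],[[1.3,2.19,-5.52],[0,0,-0.155],0],[[1.3,2.19,-5.52],[0,0,-0.155],0],[[1.3,2.19,-5.52],[0,0,-0.155],0]]'

```text
clock: 23.83
ee_pos: [0.4792, -0.2056, 0.0343]
tcp_rot: [3.133, -0.229, 0.001]
wrist_force: [-0.7, -1.1, -2.8]
width: 0.0208
grip_force: 60.3
```

```bash
python3 bk.py
```

```text
23.8333 [ 0.47915818 -0.20559803  0.03427256] [-0.7 -1.1 -2.8] [-32.  12. 111.   0.  57.  66.]
turn [ 0.01  0.05 -0.4 ] shift [ 0.0009 -0.0004  0.1557] |turn| 0.4
turn [ 0.01  0.05 -0.4 ] shift [ 0.0009 -0.0004  0.0257] |turn| 0.4
turn [ 0.01  0.05 -0.4 ] shift [ 0.0009 -0.0004 -0.0123] |turn| 0.4
turn [ 0.01  0.05 -0.4 ] shift [ 0.0009 -0.0004 -0.0153] |turn| 0.4
```

Emit:
send_rows --steps '[[[0,0,-0.4],[0.0005,0,-0.004],0],[[0,0,-0.4],[0.0005,0,-0.008],0],[[0,0,-0.4],[0.0005,0,-0.011],0],[[0,0,-0.4],[0.0005,0,-0.013],0],[[0,0,-0.4],[0.0005,0,-0.015],0],[[0,0,-0.4],[0.0005,0,-0.015],0],[[0,0,-0.4],[0.0005,0,-0.015],0]]'

```text
clock: 24.42
ee_pos: [0.4805, -0.2061, 0.0199]
tcp_rot: [3.131, -0.242, 0.003]
wrist_force: [0.5, -0.0, -3.0]
width: 0.0207
grip_force: 60.4
```

```bash
python3 bk.py
```

```text
24.4167 [ 0.48046019 -0.20610952  0.01990984] [ 0.5 -0.  -3. ] [-32.  14. 111.  -0.  55.  67.]
turn [0.07 0.11 0.09] shift [-4.000e-04  1.000e-04  1.701e-01] |turn| 0.2
turn [0.07 0.11 0.09] shift [-0.0004  0.0001  0.0401] |turn| 0.2
turn [0.07 0.11 0.09] shift [-0.0004  0.0001  0.0021] |turn| 0.2
turn [0.07 0.11 0.09] shift [-0.0004  0.0001 -0.0009] |turn| 0.2
```

Not on the bars yet, because the wrist still carries 3 N. Down 1–2 mm more.

Emit:
send_rows --steps '[[[0,0,0],[0,0,-0.0006],0],[[0,0,0],[0,0,-0.0012],0],[[0,0,0],[0,0,-0.0012],0],[[0,0,0],[0,0,-0.0012],0]]'

```text
clock: 24.75
ee_pos: [0.4807, -0.2063, 0.019]
tcp_rot: [3.131, -0.242, 0.004]
wrist_force: [-0.7, 0.6, -0.9]
width: 0.0211
grip_force: 60.7
```

```bash
python3 bk.py|head -1
```

```text
24.75 [ 0.48067781 -0.20625065  0.01904057] [-0.7  0.6 -0.9] [-32.  14. 111.  -0.  55.  67.]
```

Emit:
send_rows --steps '[[[0,0,0],[0,0,-0.0006],0],[[0,0,0],[0,0,-0.0006],0],[[0,0,0],[0,0,-0.0006],0.3],[[0,0,0],[0,0,-0.0006],0.4],[[0,0,0],[0,0,-0.0006],0.6],[[0,0,0],[0,0,-0.0006],1],[[0,0,0],[0,0,-0.0006],1],[[0,0,0],[0,0,-0.0006],1],[[0,0,0],[0,0,-0.0006],1]]'

```text
clock: 25.5
ee_pos: [0.4805, -0.2062, 0.0181]
tcp_rot: [3.131, -0.242, 0.003]
wrist_force: [-0.7, 0.5, 0.6]
width: 0.0858
grip_force: 0.0
```

Emit:
send_rows --steps '[[[0,0,0],[0,0,0.01],1],[[0,0,0],[0,0,0.03],1],[[0,0,0],[0,0,0.06],1],[[0,0,0],[0,0,0.1],1],[[0,0,0],[0,0,0.14],1],[[0,0,0],[-0.04,-0.04,0.16],1],[[0,0,0],[-0.08,-0.08,0.16],1],[[0,0,0],[-0.1,-0.12,0.18],1],[[0,0,0],[-0.12,-0.16,0.2],1],[[0,0,0],[-0.14,-0.2,0.2],1],[[0,0,0],[-0.16,-0.24,0.2],1],[[0,0,0],[-0.16,-0.28,0.2],1]]'

```text
clock: 26.5
ee_pos: [0.3304, -0.4448, 0.2181]
tcp_rot: [3.129, -0.243, 0.005]
wrist_force: [1.7, -0.5, 0.7]
width: 0.0853
grip_force: 0.0
```

```bash
python3 - <<'E'
from h import *
A={n:cv2.imread(f"pics/{n}0.png").astype(float) for n in("top","side")}
for n,(x0,x1,y0,y1) in {"top":(365,485,190,300),"side":(310,440,170,265)}.items():
    I=np.mean([eyes.read_camera(n).astype(float) for _ in range(3)],0)
    d=np.abs(I-A[n]).mean(2)
    g=lambda x:cv2.GaussianBlur(x[y0:y1,x0:x1].mean(2).astype(np.float32),(0,0),1)
    print(n,"rest diff mean",d[y0:y1,x0:x1].mean(),"shift px",cv2.phaseCorrelate(g(A[n]),g(I)))
    # larger wrench alone
    b=(375,425,195,292) if n=="top" else (312,400,190,250)
    h=lambda x:x[b[2]:b[3],b[0]:b[1]].mean(2).astype(np.float32)
    print(" wrench diff",d[b[2]:b[3],b[0]:b[1]].mean(),cv2.phaseCorrelate(h(A[n]),h(I)))
s=r.sense();print(s["clock"],s["ee_pos"])
import ang
E
```

```text
top rest diff mean 3.1706313131313135 shift px ((0.3235134350700406, -0.04901084578627035), 1.0334672318564522)
 wrench diff 5.2635280641466204 ((0.6589193612595956, -0.14985154863343553), 0.9465861206054688)
side rest diff mean 7.145569050832209 shift px ((0.46198960775079456, -0.19059513429338182), 0.8542291867144314)
 wrench diff 6.103282828282828 ((0.1797476833338223, -0.27080266486382243), 1.0140543874104817)
26.8 [ 0.33229864 -0.44212254  0.21580883]
init both (np.float64(99.47330278521221), [133.34, -0.72, 0.8, -0.12])
init top (np.float64(47.221290779539444), [138.16, -0.46, -0.68, 0.93]) side (np.float64(53.16339788685204), [133.04, -0.38, 0.34, -0.64])
z2 (np.float64(52.18826793491821), [29.98, -0.69, 0.38, 0.2])
now both (np.float64(99.9465385720628), [-0.58, -0.05, -0.18, -1.79]) top (np.float64(46.74429492207384), [-0.23, -0.4, -0.34, -0.39]) side (np.float64(53.26428235329297), [-0.65, -0.79, 0.86, -0.84])
```

The wrench is back within a millimetre or so of its original place, lying flat. The nut is aligned, and the arm is clear. Handing in.

```bash
python3 -c "
from plant import r
print(r.hand_in())"
```

```text
the job is handed in; nothing more can be done
None
```

The job is handed in: I ran the nut down hand-tight with the fingers, tightened it with the larger wrench until the rib was within about 1–2° of the pointer by camera measurement, and laid the wrench back on its rest within about 1 mm of where it started; the hand-in gave no verdict.

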